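# Portion three nuts from the bench dispenser

## Robot

A 7-joint arm with a two-finger parallel gripper is mounted at the origin on the work surface. World frame = base frame: x ahead of the robot, y to its left, z up, the work surface at z = 0. Lengths are in m, angles in rad, forces in N, time in s.
With the tool pointing down it reaches from about 0.425 to 0.95 m from the base axis. Payload 4.7 kg.
Tool frame: the origin (TCP) lies at the very end of the fingers, on their centre line; the grasp point (between the pads) lies 19 mm behind it; z points along the fingers, y is the direction in which the jaws open and shut (so a half turn about z gives the same grasp; the last joint's range is limited). The gripper opens to 85 mm and grips with 20 to 120 N. Pads are 22 mm wide; open, the fingers measure 114 mm over their backs; the gripper's body (76 mm by 85 mm) begins 54 mm behind the grasp point. The pads swing forward as they close: fully open they stand 13 mm farther back than shut.
Start: joints at [1.08, 0.469, -0.049, 1.532, 0.024, 1.141, -0.082], TCP at [0.301, -0.604, 0.231] pointing down, gripper open.
Joint ranges: [-2.59, 2.59], [-0.33, 1.99], [-1.39, 1.29], [0.1, 2.45], [-1.04, 4.18], [0.21, 1.99], [-2.66, 2.66]. Speed limits (rad/s): [2.57, 2.57, 3.14, 3.14, 3.14, 3.14, 3.14].

## Interface

Orientations are given as [roll, pitch, yaw] about the fixed x, y, z axes, in that order (R = Rz(yaw) Ry(pitch) Rx(roll)).
In Python, from rig import arm gives the robot as it stands. Calls block until the motion is done:
- arm.reach(position, orientation): joint-space move of the TCP to a pose.
- arm.move_linear(position, ori=None, max_speed=0.15): straight line of the TCP; ori=None keeps the orientation; max_speed is the mean speed in m/s.
- arm.move_joints(angles): joint-space move.
- arm.grip(opening, newtons=None): finger opening in m; newtons is the grip in N (None keeps the last); returns when the fingers have stopped.
- arm.wait(seconds).
- arm.inverse_kinematics(position, orientation): joint angles nearest the present ones, or None.
- arm.snapshot(name): name is "side" or "top"; returns the picture (480x640x3 uint8, blue, green, red); there is no depth.
- arm.camera_info(name): a dict with "fx", "fy", "cx", "cy" (pixels), "R" (3x3) and "t" (3): a world point X has camera coordinates R X + t. Camera axes: x right, y down, z forward; pixel columns grow to the right and rows downward; lengths in m; the calibration is good to about 2 mm. A picture is of the moment at which its call begins. camera_info takes no time and is no camera call.
A pose or a line that the arm cannot do raises arm.Unreachable and nothing moves.
- arm.job_done(): hands the job in, once; it reports no verdict.
Readings, each from a call of its own:
- arm.read_clock(): time.
- arm.read_joint_positions(): joint angles.
- arm.read_dq(): joint speeds.
- arm.read_joint_efforts(): joint torques, N m.
- arm.read_position(): TCP position.
- arm.read_orientation(): TCP orientation.
- arm.read_force(): force on the tool from outside, world axes, zero at the start.
- arm.read_wrist_torque(): the same for the moment, N m.
- arm.read_width(): finger opening in m.
Only numpy, scipy, OpenCV 4.12 (cv2) and the standard library are available. Lean on these libraries where they do the work, as an engineer would, in place of code of your own. Each camera call takes 0.05 s, during which the arm holds its last target.

## Task

Get a portion of exactly three nuts: take the orange cam off the dispenser's foot and lay it in the top grey tray, then set the blue bowl upright on the round mark under the spout. Then turn the red paddle knob exactly three clicks clockwise so that three nuts drop into the bowl and the rest stay in the wheel; leave everything else on the bench where it is, and keep the bowl level.

Things in the scene. Friction and masses are not known exactly. Their poses are not given: they have to be found in the camera images.
- wheel (a joint): dispenser's paddle wheel, turned by the red knob; rad, 0 at the start, grows as the knob turns clockwise (seen looking down onto it). A spring ball clicks it in place every 0.628 rad (36 degrees); leaving a click takes about 0.1 N m, past half way it snaps on to the next and stays. Cannot go below 0. Each click brings one nut over the outlet; it falls down the spout about half way through the click.
- knob (a point): centre of the red knob's grip bar: 52 mm long, 14 wide, 32 high. Axes: z out along the knob's axis, which leans 35 degrees from vertical to the dispenser's front; x along the bar to its white end, y across it (to pinch); they turn with it. The drum's cover lies 28.5 mm below along the axis, the bar's top 16 mm above. The hopper begins 27 mm behind (level) and 65 mm above: take the knob along its axis.
- spot (a point): centre of the black round mark on the dispenser's foot plate, at the plate's top, 6 mm above the bench: place for the bowl. x points to the dispenser's back, y left, z up. The plate reaches 95 mm to the front, 65 mm to each side. The spout ends 86 mm above this point; the drum overhangs it 33 mm to the front from 125 mm up. Posts stand 104 mm behind, 58 mm to either side.
- drum (a point): centre of the wheel, z along its axis: ten pockets between yellow paddles in a drum of 140 mm diameter under a clear cover. Six pockets hold a nut each; the one over the outlet is empty at the start. Nuts in the wheel lie 54 mm or less from this point. Nuts seen in the hopper above are fixed stock.
- cam: orange climbing cam, 148 mm long, 0.1 to 0.2 kg, on the foot plate where the bowl must go, stem end to the front. Origin on its underside; x along the black stem to the lobes, z up. Stem 12 mm wide, 14 high, axis 24 mm up, free from x = -26 to +20 mm. Orange lobes, discs of 48 mm, at x = 45 mm, 66 mm over the axle; trigger bar 50 mm wide at x = -33; grey end disc of 48 mm, 12 thick, at x = -55.
- cam_stem (a point): grasp point on the cam's stem, on its centre line, 4 mm ahead of its origin (+x) and 24 mm above the underside; axes as the cam; pinch along y
- tray_in (a point): centre of the inner floor of the top one of two stacked grey plastic trays (fixed to the bench): 66 mm above the bench, x along the long side, z up. Open at the top; inside 192 x 142 mm, walls 4 mm thick, rising 52 mm above the floor.
- bowl: blue ceramic bowl, 55 mm high, 124 mm across the rim, 56 mm across the foot, 0.2 to 0.4 kg; straight flared wall about 7 mm thick leaning outwards 32 degrees from vertical, floor 6 mm thick. Origin at the centre of its underside, z up. It can be pinched by the wall, tool tilted parallel to the wall.
- bowl_in (a point): centre of the bowl's inner floor, 6 mm above its underside
- nut_tool: steel nut tool, 160 mm long, 30 mm wide, 9 mm high, lying flat; origin under its middle, x along it. Bystander.
- headlamp: black headlamp, 56 x 62 mm, 40 mm high, red rocker toggle on top; origin under its middle. Bystander.
- tape: green tape roll, 60 mm across, 25 mm high, close beside the bowl on any side; origin under its centre. Bystander.
- jar: closed jar, 66 mm across, 90 mm high; origin under its centre. Bystander.
- brush: brush lying along x; origin under its middle. Bystander.
- flask: green flask, 68 mm across, 200 mm high; origin under its centre. Bystander.
- nut1_center (a point): centre of brown round nut 1 (24 mm ball, 10 g), in the wheel at the start; nut 1 is dropped by click 1
- nut2_center (a point): centre of brown round nut 2 (24 mm ball, 10 g), in the wheel at the start; nut 2 is dropped by click 2
- nut3_center (a point): centre of brown round nut 3 (24 mm ball, 10 g), in the wheel at the start; nut 3 is dropped by click 3
- nut4_center (a point): centre of brown round nut 4 (24 mm ball, 10 g), in the wheel at the start; nut 4 is dropped by click 4
- nut5_center (a point): centre of brown round nut 5 (24 mm ball, 10 g), in the wheel at the start; nut 5 is dropped by click 5
- nut6_center (a point): centre of brown round nut 6 (24 mm ball, 10 g), in the wheel at the start; nut 6 is dropped by click 6
There are look-alikes about, which are no part of the job. There is more than one size of the bowl; the one meant has the size given above.

How it is judged:
On the way, in this order (a step that is already met when the one before it is completed fails the run):
1. the cam lies in the top tray (x of cam in the frame of tray_in between -0.06 and 0.06 m and y of cam in the frame of tray_in between -0.06 and 0.06 m and z of cam in the frame of tray_in below 0.02 m and linear speed of cam below 0.05 m/s), for 0.2 s.
2. the bowl stands on the mark under the spout, no click made yet (horizontal distance between bowl and spot below 0.025 m and z of bowl in the frame of spot below 0.006 m and angle between bowl's own z axis and vertical below 0.1 rad and value of joint wheel below 0.35 rad and contact force between the fingers and bowl below 0.1 N), for 0.2 s.
3. the wheel is at its third click and three nuts are in the bowl (horizontal distance between bowl and spot below 0.025 m and z of bowl in the frame of spot below 0.006 m and angle between bowl's own z axis and vertical below 0.1 rad and horizontal distance between each of nut1_center, nut2_center, nut3_center and bowl_in below 0.05 m and z of each of nut1_center, nut2_center, nut3_center in the frame of bowl_in below 0.05 m and value of joint wheel between 1.685 and 2.085 rad), for 0.2 s.
At the end, for the whole second after the job is handed in: The cam lies in the top tray (origin within 60 mm of its centre along each side); the bowl stands upright within 25 mm of the mark; the wheel is within 0.2 rad of its third click (1.885 rad); nuts 1 to 3 are in the bowl, nuts 4 to 6 still in the wheel; cam and bowl at rest (all of step 3 and x of cam in the frame of tray_in between -0.06 and 0.06 m and y of cam in the frame of tray_in between -0.06 and 0.06 m and z of cam in the frame of tray_in below 0.02 m and distance between each of nut4_center, nut5_center, nut6_center and drum below 0.07 m and linear speed of each of cam, bowl below 0.02 m/s); the robot touches nothing.
It fails at once if a bystander is moved more than 30 mm (distance of any of nut_tool, headlamp, tape, jar, brush, flask from where it was at the start of the episode above 0.03 m).
It fails at once if the bowl is tipped more than 0.5 rad (angle between bowl's own z axis and vertical above 0.5 rad).
It fails at once if the wheel is turned on to a fourth click (value of joint wheel above 2.25 rad).
It also fails if it takes over 67 s, if anything falls off the work surface, if the arm or the gripper's body presses on something with over 40 N, if the wrist force passes 120 N, or if a joint passes its speed limit or range.

## Working session

There is one attempt and no reset: what is moved stays moved. The work goes in short steps, each a Python script; the robot and the scene stay as the last script left them, time stands still between calls to the robot, and variables do not carry over. Pictures are saved under pics/ and viewed, and the job is handed in when it is done.

```bash
ls; mkdir -p pics; python3 - <<'E'
from rig import arm
import cv2
for n in("side","top"):
    cv2.imwrite(f"pics/{n}0.png",arm.snapshot(n))
    c=arm.camera_info(n);print(n,c)
print(arm.read_clock(),arm.read_position(),arm.read_orientation(),arm.read_width())
E
```

```text
pics
side {'fx': 563.6295925757319, 'fy': 563.6295925757319, 'cx': 323.43835167182556, 'cy': 242.7611673243913, 'R': array([[-0.90130588, -0.4329821 ,  0.01319887],
       [-0.25186726,  0.49901636, -0.82918367],
       [ 0.35243524, -0.75067248, -0.55882039]]), 't': array([0.41946855, 0.2382111 , 1.36252987])}
top {'fx': 472.2869934365591, 'fy': 472.2869934365591, 'cx': 317.0136736152714, 'cy': 242.99726252477035, 'R': array([[-0.01723863, -0.9998492 , -0.00209757],
       [-0.97304204,  0.01725892, -0.22998113],
       [ 0.22998265, -0.00192354, -0.97319283]]), 't': array([0.00369646, 0.50698192, 1.25273588])}
0.1 [ 0.30054875 -0.60380104  0.23038138] [-3.13983302e+00  3.07027045e-05  4.61839945e-01] 0.08556170162648548
```

View pics/side0.png

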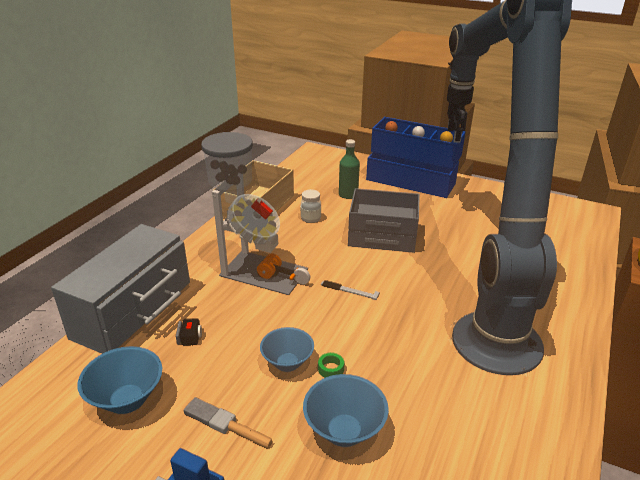

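View pics/top0.png

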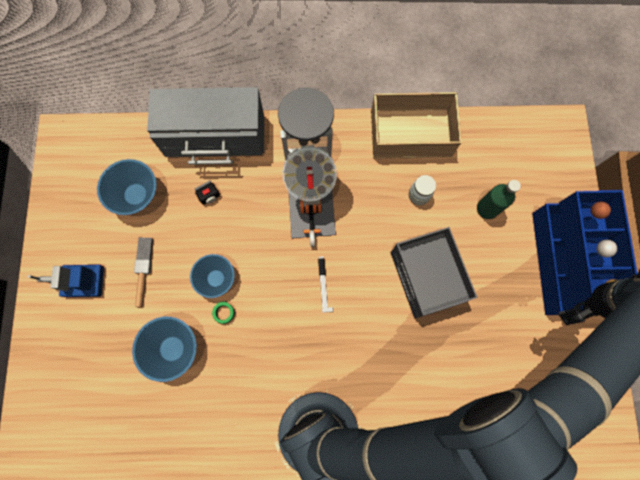

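```bash
cat > h.py <<'E'
import numpy as np, cv2
from rig import arm
def ray(n,u,v):
    c=arm.camera_info(n);R=np.array(c["R"]);t=np.array(c["t"])
    d=R.T@np.array([(u-c["cx"])/c["fx"],(v-c["cy"])/c["fy"],1]);return -R.T@t,d/np.linalg.norm(d)
def onz(n,u,v,z):
    o,d=ray(n,u,v);return o+d*(z-o[2])/d[2]
def tri(us,ut):
    o1,d1=ray("side",*us);o2,d2=ray("top",*ut)
    A=np.stack([d1,-d2],1);s=np.linalg.lstsq(A,o2-o1,rcond=None)[0]
    p,q=o1+s[0]*d1,o2+s[1]*d2;return (p+q)/2,np.linalg.norm(p-q)
def proj(n,X):
    c=arm.camera_info(n);p=np.array(c["R"])@np.array(X)+np.array(c["t"])
    return np.array([c["fx"]*p[0]/p[2]+c["cx"],c["fy"]*p[1]/p[2]+c["cy"]])
E
python3 - <<'E'
from h import *
np.set_printoptions(precision=4,suppress=True)
s=cv2.imread("pics/side0.png");t=cv2.imread("pics/top0.png")
def crop(im,x,y,w,h,k,name): cv2.imwrite(name,cv2.resize(im[y:y+h,x:x+w],None,fx=k,fy=k,interpolation=cv2.INTER_CUBIC))
crop(t,260,80,100,180,4,"pics/t_disp.png"[:-4]+"a.png") if 0 else crop(t,250,110,130,150,4,"pics/t_disp.png")
crop(s,200,170,130,130,4.5,"pics/s_disp.png")
crop(t,380,215,110,110,5,"pics/t_tray.png")
crop(t,180,240,80,90,6,"pics/t_bowl.png")
# bowl candidates
for n,im in(("top",t),("side",s)):
    hsv=cv2.cvtColor(im,cv2.COLOR_BGR2HSV)
    m=cv2.inRange(hsv,(95,80,40),(110,255,255))
    for c in cv2.findContours(m,0,2)[0]:
        if cv2.contourArea(c)>300: 
            e=cv2.fitEllipse(c);print(n,cv2.boundingRect(c),e, onz(n,*e[0],.055) if n=="top" else "")
E
```

```text
top (133, 317, 63, 64) ((164.13677978515625, 348.7473449707031), (60.15998458862305, 64.81415557861328), 38.61058044433594) [0.2274 0.4046 0.055 ]
top (60, 265, 41, 31) ((81.29000091552734, 279.2433166503906), (38.17649459838867, 42.38536834716797), 30.517927169799805) [0.4174 0.6423 0.055 ]
top (191, 255, 43, 42) ((211.8355255126953, 275.7357482910156), (40.59010314941406, 42.75874328613281), 59.09077453613281) [0.4208 0.2849 0.055 ]
top (534, 191, 102, 123) ((581.7494506835938, 246.68385314941406), (93.34976196289062, 118.26929473876953), 35.33539581298828) [ 0.4844 -0.7403  0.055 ]
top (98, 160, 58, 54) ((126.43035888671875, 186.8442840576172), (52.28219985961914, 57.8733024597168), 64.42640686035156) [0.6832 0.5388 0.055 ]
side (169, 449, 54, 31) ((188.55763244628906, 466.2928771972656), (27.932857513427734, 50.73465347290039), 108.205078125) 
side (303, 374, 85, 69) ((345.0701599121094, 408.4228515625), (66.77897644042969, 83.77880096435547), 96.09249114990234) 
side (78, 347, 84, 66) ((119.86257934570312, 378.6855163574219), (61.17060089111328, 83.563232421875), 68.07378387451172)
```

View pics/t_disp.png

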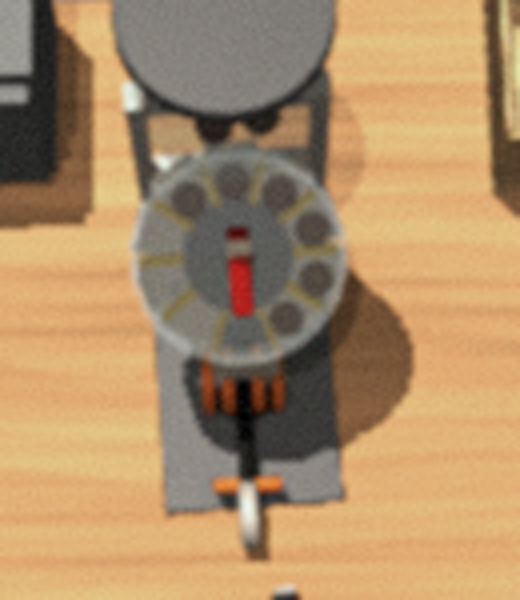

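View pics/s_disp.png

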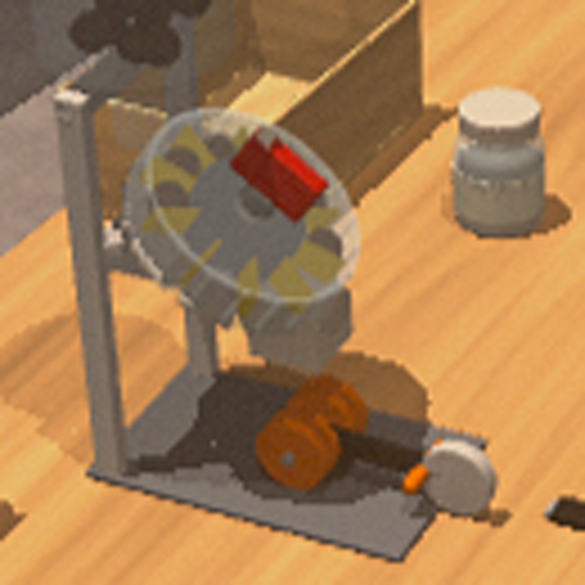

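View pics/t_tray.png

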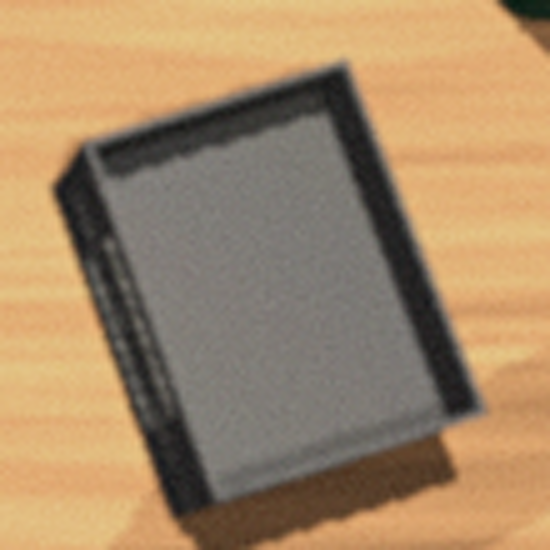

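View pics/t_bowl.png

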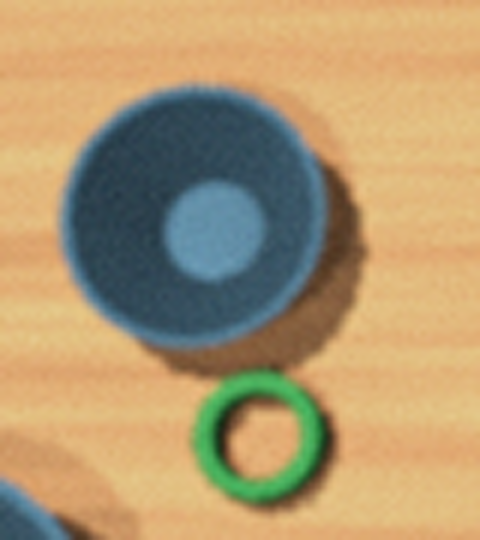

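```bash
python3 - <<'E'
from h import *
np.set_printoptions(precision=4,suppress=True)
T=lambda x,y:(250+(x+.5)/4-.5,110+(y+.5)/4-.5)
S=lambda x,y:(200+(x+.5)/4.5-.5,170+(y+.5)/4.5-.5)
fl=onz("top",*T(167,513),.006);fr=onz("top",*T(343,497),.006)
print("front corners top",fl,fr,np.linalg.norm(fl-fr))
for p in [(90,473),(404,559),(487,437)]: print("side corner",onz("side",*S(*p),.005))
bl=onz("top",*T(160,335),.006);print("left edge dir",(bl-fl)[:2])
d=(fl-fr)[:2];d/=np.linalg.norm(d);back=np.array([d[1],-d[0]]);back*=np.sign(back[0]);print("back",back,np.arctan2(back[1],back[0]))
print("spot",((fl+fr)/2)[:2]+.095*back)
# cam: disc centre, trigger bar ends, lobes
print("disc",tri(S(468,479),T(253,515)))
print("trigger top ends",onz("top",*T(215,484),.03),onz("top",*T(282,484),.03))
print("stem",onz("top",*T(246,405),.037),onz("top",*T(249,470),.037))
print("lobe tops",[onz("top",*T(x,y),.054) for x,y in((208,362),(208,410),(278,362),(278,410))])
# knob top corners side (323,185),(300,220); top view (231,262)...
print("knob front end top mid",tri(S(311,200),T(242,313)))
print("knob back end top mid",tri(S(250,148),T(238,230)))
# drum rim circle
print("drum", tri(S(252,205),T(240,258)))
# tray
TR=lambda x,y:(380+(x+.5)/5-.5,215+(y+.5)/5-.5)
P=[onz("top",*TR(*p),.118) for p in((92,145),(346,64),(484,412),(212,500))]
for p in P: print(p)
print("c",np.mean(P,0),[np.linalg.norm(P[i]-P[(i+1)%4]) for i in range(4)])
a=(P[0]+P[1]-P[2]-P[3]);print("tray yaw",np.arctan2(a[1],a[0]))
print("bowl",onz("top",212.3,276,.055),"floor",onz("top",180+214.5/6,240+230.5/6,.006))
E
```

```text
front corners top [0.5361 0.0688 0.006 ] [ 0.5458 -0.0591  0.006 ] 0.12829026714624817
side corner [0.744  0.0836 0.005 ]
side corner [0.5317 0.0706 0.005 ]
side corner [ 0.5429 -0.0591  0.005 ]
left edge dir [0.1361 0.0045]
back [0.9971 0.0757] 0.07572346878645748
spot [0.6357 0.0121]
disc (array([0.5262, 0.0055, 0.0227]), np.float64(0.006338674658123657))
trigger top ends [0.5509 0.0331 0.03  ] [ 0.55   -0.0147  0.03  ]
stem [0.6073 0.0101 0.037 ] [0.5589 0.0086 0.037 ]
lobe tops [array([0.6345, 0.0365, 0.054 ]), array([0.5988, 0.0369, 0.054 ]), array([ 0.6336, -0.0134,  0.054 ]), array([ 0.5979, -0.0127,  0.054 ])]
knob front end top mid (array([0.6204, 0.0104, 0.1948]), np.float64(0.0011874994085478822))
knob back end top mid (array([0.6633, 0.0108, 0.2198]), np.float64(0.005525174323700301))
drum (array([0.662 , 0.0109, 0.1808]), np.float64(0.001351826213412192))
[ 0.4876 -0.2194  0.118 ]
[ 0.5296 -0.3574  0.118 ]
[ 0.3427 -0.4134  0.118 ]
[ 0.3002 -0.2702  0.118 ]
c [ 0.415  -0.3151  0.118 ] [np.float64(0.14425384060428098), np.float64(0.19504691952161204), np.float64(0.14940698651357603), np.float64(0.1941474801478032)]
tray yaw 0.27784573267772705
bowl [0.42   0.2836 0.055 ] floor [0.4211 0.2845 0.006 ]
```

```bash
cat >> h.py <<'E'
from scipy.spatial.transform import Rotation as Ro
def ori(az,tilt,y,roll=0):
    """tool z points down, leaning so that it heads (tilt) towards azimuth az; y: approx jaw dir sign/axis"""
    z=np.array([np.sin(tilt)*np.cos(az),np.sin(tilt)*np.sin(az),-np.cos(tilt)])
    y=np.array(y,float);y-=z*(y@z);y/=np.linalg.norm(y);x=np.cross(y,z)
    R=np.stack([x,y,z],1)
    return R, Ro.from_matrix(R).as_euler('xyz')
def tcp(g,R,back=.019): return np.array(g)+back*R[:,2]
def ik(p,e):
    try: return arm.inverse_kinematics(list(p),list(e))
    except Exception as ex: return ex
E
python3 - <<'E'
from h import *
np.set_printoptions(precision=3,suppress=True)
D=.065;d=np.deg2rad
for s in(1,-1):
    R,e=ori(.03,d(30),[-.03*s,s,0]); print("cam",ik(tcp([.58,.0095,.03],R,.017),e)); print(" hi",ik(tcp([.46,.0,.2],R,.017),e))
    for a in(.283,.283+np.pi):
        R,e=ori(a,d(30),[-s*np.sin(a),s*np.cos(a),0]); print("tray",a,ik(tcp([.415,-.315,.092],R),e),ik(tcp([.415,-.315,.2],R),e))
    R,e=ori(D,d(35),[-s*np.sin(D),s*np.cos(D),0]); print("knob",ik(tcp([.651,.012,.194],R),e))
    R,e=ori(D,d(32),[s,0,0]); print("bowl place",ik(tcp([.575,.008,.05],R),e))
    for az in np.arange(0,360,45):
        a=d(az);c=np.array([.42,.284])-.057*np.array([np.cos(a),np.sin(a)])
        R,e=ori(a,d(32),[s*np.cos(a),s*np.sin(a),0]); q=ik(tcp([*c,.044],R),e);q2=ik(tcp([*c,.15],R),e);print("bowl",az,q,q2)
E
```

```text
cam [ 0.272  0.564 -0.463  2.254  2.138  0.306 -0.55 ]
 hi [ 0.72   0.037 -0.832  2.365  0.276  0.238  1.245]
tray 0.283 [ 1.747  0.814 -1.261  2.174  0.819  0.45   1.879] [ 1.749  0.448 -1.15   2.096 -0.046  0.545  2.592]
tray 3.424592653589793 [ 0.381  0.599  0.017  1.836  0.341  1.15  -1.102] [ 0.39   0.461  0.004  1.768  0.325  1.347 -1.037]
knob [ 0.512  0.393 -0.735  2.05   1.068  0.32   0.582]
bowl place [ 0.8    0.853 -1.178  2.254  1.889  0.746 -1.692]
bowl 0 None [-0.833  0.184 -0.239  2.378  1.117  0.591 -2.021]
bowl 45 None None
bowl 90 [ 0.282  0.598 -0.685  2.262 -0.65   0.284  1.906] [ 0.487  0.421 -0.914  2.2   -0.404  0.507  1.561]
bowl 135 [ 0.472  1.045 -1.189  1.888  0.493  0.949  1.498] [ 0.481  0.822 -1.18   1.843  0.227  1.049  1.635]
bowl 180 [ 0.195  1.142 -1.189  1.619  0.594  1.419  2.026] [ 0.194  0.968 -1.184  1.576  0.426  1.508  2.086]
bowl 225 [-1.331  1.121  1.102  1.642 -0.683  1.505 -2.375] [-1.333  0.95   1.105  1.6   -0.53   1.601 -2.448]
bowl 270 [-1.259  0.764  0.476  1.796  0.048  1.069 -2.436] [-1.296  0.619  0.526  1.756  0.09   1.247 -2.409]
[... 623 characters left out ...]
58  0.804  1.024]
bowl 45 None None
bowl 90 [ 0.253  0.586 -0.647  2.264 -0.721  0.297 -1.169] [ 0.251  0.337 -0.615  2.21  -0.66   0.566 -1.342]
bowl 135 [ 0.139  0.734 -0.611  1.905 -0.157  0.838 -1.054] [ 0.158  0.567 -0.628  1.86  -0.232  1.027 -1.068]
bowl 180 [-0.02   0.894 -0.727  1.632  0.224  1.256 -0.784] [ 0.005  0.763 -0.77   1.588  0.146  1.41  -0.779]
bowl 225 [-0.184  0.982 -0.872  1.564  0.581  1.508 -0.441] [-0.131  0.888 -0.987  1.518  0.533  1.669 -0.441]
bowl 270 [-0.247  1.036 -1.091  1.732  0.974  1.631 -0.124] [-0.196  0.93  -1.209  1.687  0.891  1.769 -0.067]
bowl 315 [-0.254  0.97  -1.185  2.061  1.291  1.54   0.244] [-0.232  0.706 -1.178  2.013  1.076  1.485  0.443]
```

```bash
python3 - <<'E'
from h import *
np.set_printoptions(precision=3,suppress=True)
D=.065;d=np.deg2rad
for tl in(20,25):
 for s in(1,-1):
  R,e=ori(.03,d(tl),[-.03*s,s,0]); g=np.array([.58,.0095,.03])
  for gg in (g,g-.09*R[:,2],[.50,0,.25],g+[-.1,0,.015],g+[-.1,0,.2]): print(tl,s,ik(tcp(gg,R,.017),e))
E
```

```text
20 1 [ 0.344  0.583 -0.558  2.143  1.211  0.336  0.384]
20 1 [ 0.4    0.385 -0.605  2.166  0.718  0.385  0.834]
20 1 [ 0.697  0.092 -0.824  2.119  0.166  0.618  1.369]
20 1 [ 0.397  0.458 -0.62   2.354  1.423  0.296  0.11 ]
20 1 [ 0.713  0.085 -0.863  2.18   0.189  0.566  1.321]
20 -1 [ 0.162  0.538 -0.326  2.154  1.004  0.221 -2.593]
20 -1 [ 0.085  0.331 -0.226  2.183  0.348  0.304 -1.973]
20 -1 [ 0.545  0.074 -0.663  2.125  0.126  0.613 -1.74 ]
20 -1 None
20 -1 [ 0.56   0.067 -0.703  2.186  0.149  0.561 -1.788]
25 1 [ 0.221  0.546 -0.4    2.205  1.659  0.226 -0.09 ]
25 1 [ 0.262  0.338 -0.436  2.248  0.894  0.23   0.638]
25 1 [ 0.667  0.049 -0.775  2.176  0.134  0.498  1.397]
25 1 [ 0.805  0.723 -1.175  2.39   1.735  0.692 -0.088]
25 1 [ 0.701  0.045 -0.835  2.236  0.172  0.446  1.335]
25 -1 None
25 -1 [ 0.262  0.338 -0.436  2.248  0.894  0.23  -2.503]
25 -1 [ 0.629  0.046 -0.736  2.177  0.126  0.498 -1.738]
25 -1 [ 0.219  0.419 -0.412  2.417  2.042  0.228  2.611]
25 -1 [ 0.643  0.04  -0.777  2.238  0.16   0.445 -1.797]
```

```bash
python3 - <<'E'
from h import *
np.set_printoptions(precision=3,suppress=True)
R,e=ori(.03,np.deg2rad(20),[-.03,1,0]); g=np.array([.577,.0095,.030])
arm.reach(list(tcp([.5,0,.25],R,.017)),list(e)); print(arm.read_clock(),arm.read_joint_positions())
arm.reach(list(tcp(g-.08*R[:,2],R,.017)),list(e)); print(arm.read_clock(),arm.read_joint_positions())
for n in("side","top"): cv2.imwrite(f"pics/{n}1.png",arm.snapshot(n))
s=cv2.imread("pics/side1.png")[170:320,200:340];cv2.imwrite("pics/s1.png",cv2.resize(s,None,fx=4,fy=4,interpolation=2))
s=cv2.imread("pics/top1.png")[130:280,250:390];cv2.imwrite("pics/t1.png",cv2.resize(s,None,fx=4,fy=4,interpolation=2))
E
```

```text
2.3667 [ 0.698  0.092 -0.823  2.118  0.166  0.618  1.369]
3.025 [ 0.412  0.408 -0.623  2.17   0.79   0.381  0.766]
```

View pics/s1.png

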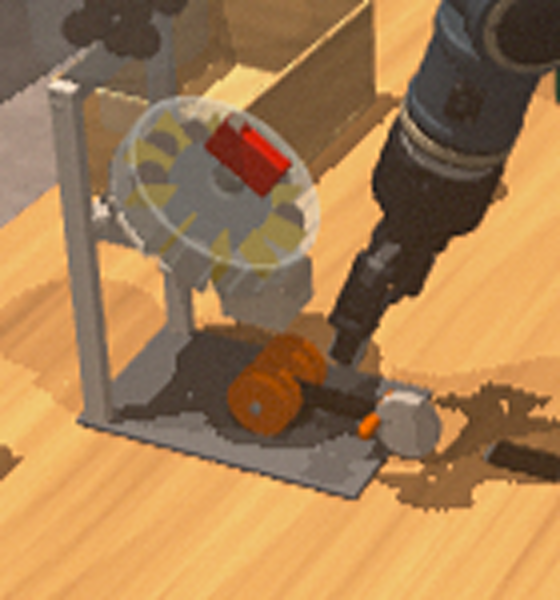

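View pics/t1.png

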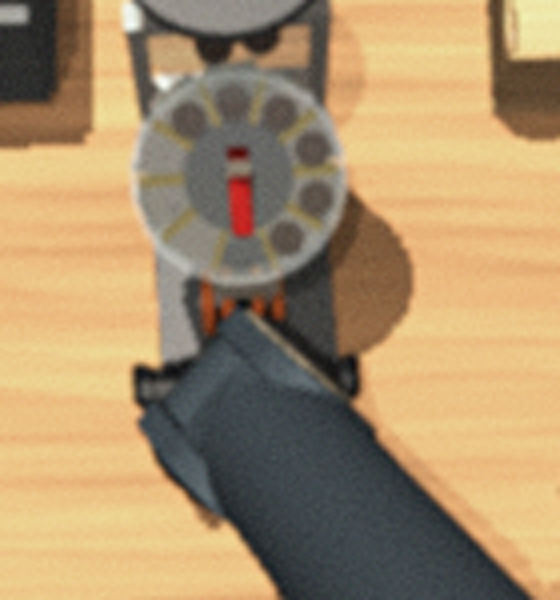

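The gripper straddles the stem in front of the drum (top crop: fingers at about (155,385) and (345,372), stem line at x≈245), so I'll descend.

```bash
python3 - <<'E'
from h import *
np.set_printoptions(precision=3,suppress=True)
R,e=ori(.03,np.deg2rad(20),[-.03,1,0]); g=np.array([.577,.0095,.030])
arm.move_linear(list(tcp(g,R,.017)),list(e),max_speed=.08); print(arm.read_clock(),arm.read_joint_positions(),arm.read_force())
arm.grip(0.0,70); print(arm.read_width(),arm.read_force(),arm.read_wrist_torque())
arm.move_linear(list(tcp(g+[0,0,.014],R,.017)),None,max_speed=.08);print(arm.read_width(),arm.read_force(),arm.read_clock())
for n in("side","top"): cv2.imwrite(f"pics/{n}2.png",arm.snapshot(n))
s=cv2.imread("pics/side2.png")[170:320,200:340];cv2.imwrite("pics/s2.png",cv2.resize(s,None,fx=4,fy=4,interpolation=2))
E
```

```text
4.275 [ 0.212  0.544 -0.39   2.157  1.085  0.248  0.477] [ 0.219  0.519 -0.931]
0.010624574368916243 [-1.315 -0.534  3.273] [-0.019  0.497 -0.096]
0.010610253531836674 [-1.168 -0.481 -1.712] 5.2667
```

View pics/s2.png

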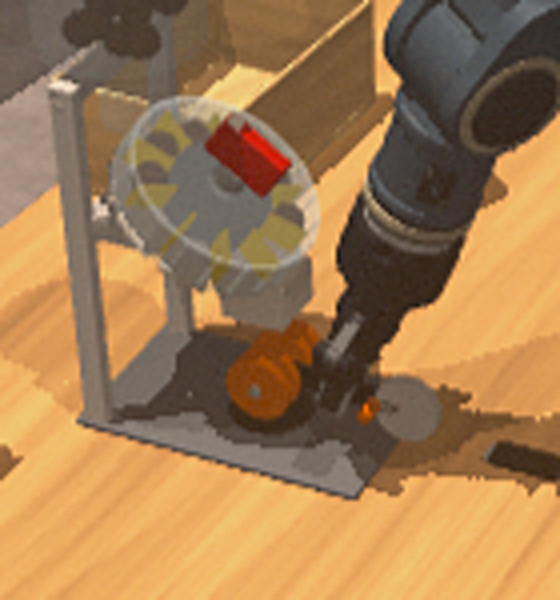

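```bash
python3 - <<'E'
from h import *
np.set_printoptions(precision=3,suppress=True)
R,e=ori(.03,np.deg2rad(20),[-.03,1,0]); g=np.array([.577,.0095,.030])
arm.move_linear(list(tcp(g+[-.09,0,.02],R,.017)),None,max_speed=.12);print(arm.read_clock(),arm.read_joint_positions())
arm.move_linear(list(tcp(g+[-.10,0,.17],R,.017)),None,max_speed=.2);print(arm.read_clock(),arm.read_joint_positions(),arm.read_force())
for t in(10,15,20):
  for a in(.283,.283+np.pi):
    s=1 if a<3 else -1
    R2,e2=ori(.283,np.deg2rad(t),[-np.sin(a),np.cos(a),0]); 
    for z in(.094,.22): print(t,a,ik(tcp([.405,-.318,z],R2,.017),e2))
for n in("side","top"): cv2.imwrite(f"pics/{n}3.png",arm.snapshot(n))
E
```

```text
6.2667 [ 0.27   0.42  -0.465  2.343  1.292  0.226  0.228]
7.6 [ 0.86   0.18  -1.059  2.218  0.415  0.522  1.107] [-0.188 -0.393 -2.161]
10 0.283 [ 1.347  0.533 -0.868  2.081  0.465  0.627  2.061]
10 0.283 [ 1.55   0.391 -1.095  1.962  0.288  0.885  2.193]
10 3.424592653589793 [ 0.947  0.405 -0.348  2.102 -0.007  0.55  -0.649]
10 3.424592653589793 [ 1.18   0.253 -0.602  1.978  0.01   0.842 -0.693]
15 0.283 [ 1.434  0.55  -0.924  2.11   0.441  0.55   2.116]
15 0.283 [ 1.618  0.382 -1.114  1.993  0.204  0.804  2.29 ]
15 3.424592653589793 [ 1.04   0.407 -0.406  2.129 -0.121  0.486 -0.51 ]
15 3.424592653589793 [ 1.312  0.256 -0.703  2.006 -0.061  0.78  -0.609]
20 0.283 [ 1.525  0.581 -0.987  2.136  0.428  0.479  2.164]
20 0.283 [ 1.655  0.36  -1.089  2.024  0.066  0.725  2.438]
20 3.424592653589793 [ 1.137  0.417 -0.47   2.155 -0.26   0.432 -0.342]
20 3.424592653589793 [ 1.39   0.254 -0.739  2.035 -0.175  0.723 -0.483]
```

View pics/side3.png

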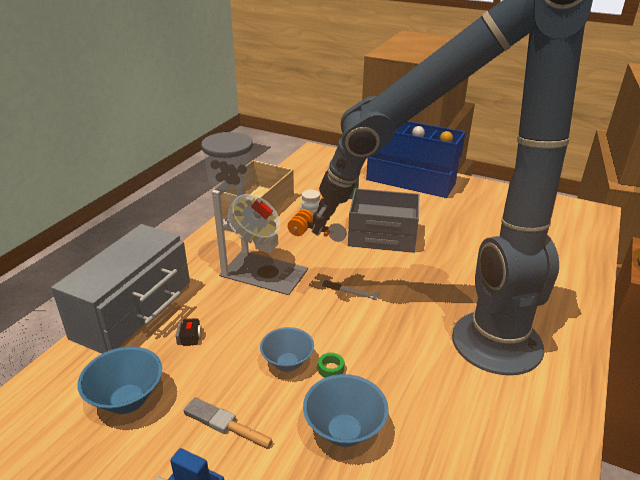

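The cam is held level, clear of the dispenser (lobes at (300,222), end disc at (338,233)). The round mark is now free at (267,270). Next I move it to the tray.

```bash
python3 - <<'E'
from h import *
np.set_printoptions(precision=3,suppress=True)
# spot refine from side pic3 and top pic3
s=cv2.imread("pics/side3.png")[170:320,200:340];cv2.imwrite("pics/s3.png",cv2.resize(s,None,fx=4,fy=4,interpolation=2))
s=cv2.imread("pics/top3.png")[130:280,250:390];cv2.imwrite("pics/t3.png",cv2.resize(s,None,fx=4,fy=4,interpolation=2))
R2,e2=ori(.283,np.deg2rad(20),[-np.sin(.283),np.cos(.283),0])
arm.reach(list(tcp([.4055,-.318,.20],R2,.017)),list(e2));print(arm.read_clock(),arm.read_joint_positions())
for n in("side","top"): cv2.imwrite(f"pics/{n}4.png",arm.snapshot(n))
E
```

```text
8.9667 [ 1.657  0.412 -1.117  2.045  0.151  0.687  2.367]
```

View pics/s3.png

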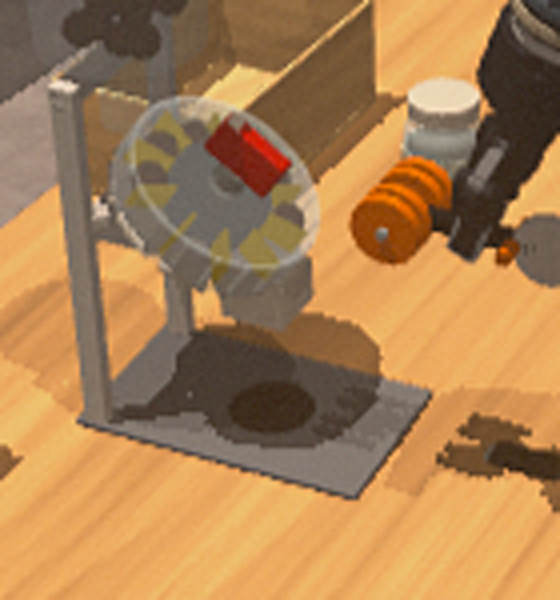

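View pics/side4.png

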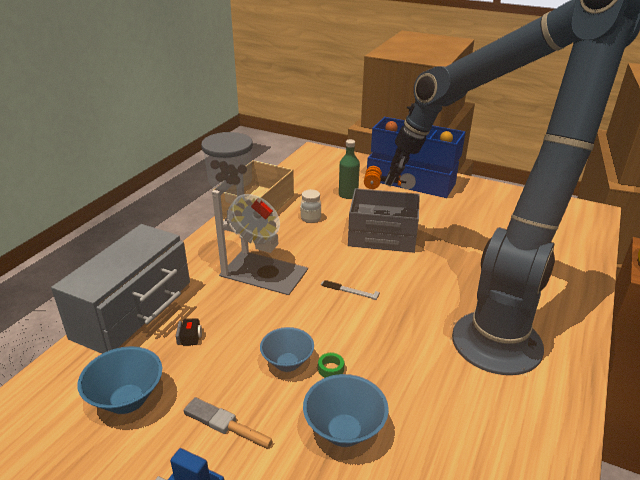

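View pics/top4.png

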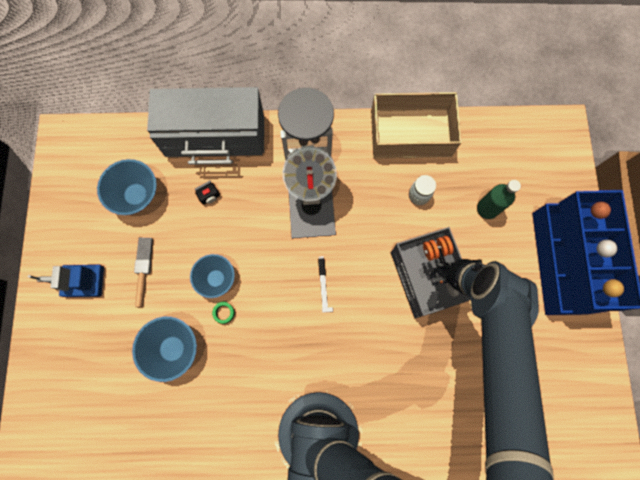

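The cam hangs level above the tray (top view: lobes at (438,247), tray centre near (433,272)). I'll lower it and release.

```bash
python3 - <<'E'
from h import *
np.set_printoptions(precision=4,suppress=True)
print("spot side",onz("side",200+272.5/4-.5,170+407.5/4-.5,.006))
R2,e2=ori(.283,np.deg2rad(20),[-np.sin(.283),np.cos(.283),0])
arm.move_linear(list(tcp([.4055,-.318,.115],R2,.017)),None,max_speed=.15)
arm.move_linear(list(tcp([.4055,-.318,.0925],R2,.017)),None,max_speed=.06);print(arm.read_clock(),arm.read_force())
arm.grip(.045);print(arm.read_width(),arm.read_force())
arm.move_linear(list(tcp([.4055,-.318,.0925]-.13*R2[:,2],R2,.017)),None,max_speed=.2);print(arm.read_clock(),arm.read_joint_positions())
for n in("side","top"): cv2.imwrite(f"pics/{n}5.png",arm.snapshot(n))
for n,b in(("side",(180,270,330,440)),("top",(210,330,370,500))):
    s=cv2.imread(f"pics/{n}5.png")[b[0]:b[1],b[2]:b[3]];cv2.imwrite(f"pics/{n[0]}5.png",cv2.resize(s,None,fx=5,fy=5,interpolation=2))
# bowl grasp plans
for az in(90,110,120,135,270,300,315):
  for s in(1,-1):
    a=np.deg2rad(az);c=np.array([.4205,.284])-.057*np.array([np.cos(a),np.sin(a)])
    R,e=ori(a,np.deg2rad(32),[s*np.cos(a),s*np.sin(a),0]);print(az,s,ik(tcp([*c,.046],R),e))
for s in(1,-1):
    R,e=ori(.065,np.deg2rad(32),[s,s*.065,0]); print("place",ik(tcp([.575,.008,.05],R),e),ik(tcp([.50,.003,.08],R),e))
E
```

```text
spot side [0.6326 0.0119 0.006 ]
10.3083 [-2.4944 -0.0137  4.7051]
0.04464553352129766 [ 0.564  -0.2629 -0.9929]
11.5333 [ 1.8341  0.3845 -1.2025  2.0638  0.105   0.7335  2.4767]
90 1 [ 0.5186  0.7475 -1.0133  2.2503  0.3183  0.266   0.9799]
90 -1 [ 0.0683  0.5262 -0.4161  2.2719 -1.0101  0.3927 -0.9044]
110 1 [ 0.5622  0.9161 -1.1398  2.0852  0.4476  0.5984  1.184 ]
110 -1 [-0.3716  0.5596  0.1407  2.1358 -0.9773  0.7904 -0.6447]
120 1 [ 0.5281  0.9587 -1.1473  2.0038  0.4357  0.7372  1.3401]
120 -1 [ 0.4054  0.811  -0.9251  2.0094  0.1075  0.67   -1.5015]
135 1 [ 0.4467  0.9965 -1.131   1.8873  0.4179  0.9228  1.5635]
135 -1 [ 0.3543  0.8785 -0.9505  1.8918  0.2019  0.8642 -1.3827]
270 1 [-1.606   1.0554  1.102   1.8145 -0.4943  1.1538 -1.9008]
270 -1 [-0.5061  0.8045 -0.6187  1.746   0.6998  1.3518  0.1025]
300 1 [-1.7851  0.9726  1.1022  2.0253 -0.4262  0.8078 -1.5615]
300 -1 [-0.4603  0.7819 -0.8078  1.9499  1.003   1.3101  0.2477]
315 1 [-1.8556  0.9218  1.1019  2.1453 -0.4272  0.6094 -1.3557]
315 -1 [-0.3545  0.8268 -0.9959  2.0641  1.1998  1.3597  0.2978]
place [-0.3771  0.502   0.3478  2.315   3.7176  0.2539  2.4887] [ 0.8494  0.6406 -1.1681  2.403   1.8923  0.6059 -1.7489]
place [ 0.8002  0.8533 -1.178   2.254   1.8894  0.7461  1.5262] [ 0.8494  0.6406 -1.1681  2.403   1.8923  0.6059  1.3927]
```

View pics/s5.png

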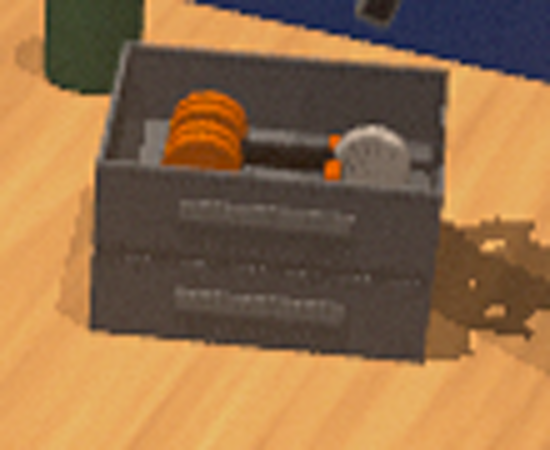

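View pics/t5.png

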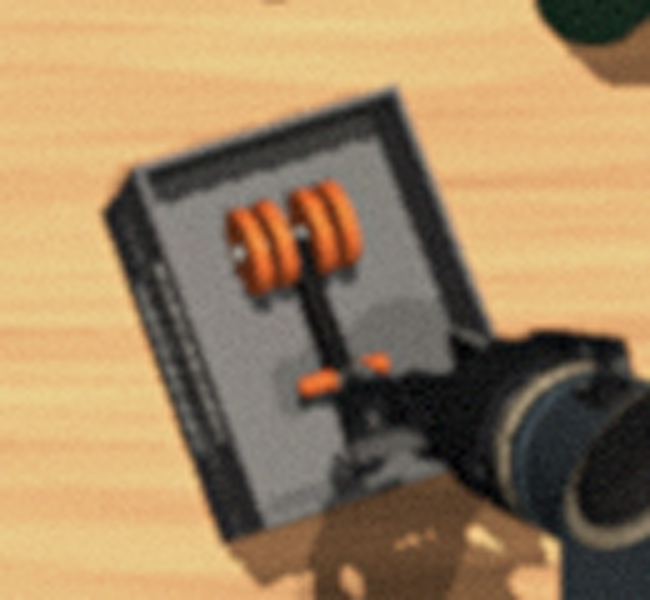

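```bash
python3 - <<'E'
from h import *
np.set_printoptions(precision=3,suppress=True)
d=np.deg2rad
for az in(-25,-10,4,15,25):
  for s in(1,-1):
    a=d(az);u=np.array([np.cos(a),np.sin(a)])
    R,e=ori(a,d(32),[*(s*u),0])
    for off,z in((0,.052),(.12,.06),(.12,.15)):
      c=np.array([.633-off,.012])-.051*u
      print(az,s,off,ik(tcp([*c,z],R),e))
E
```

```text
-25 1 0 [ 0.568  0.892 -1.184  2.174  1.735  1.125 -2.079]
-25 1 0.12 None
-25 1 0.12 [-1.07   0.183  0.742  2.441  1.04   0.309 -1.76 ]
-25 -1 0 [ 0.331  0.658 -0.806  2.184  1.661  0.799  0.985]
-25 -1 0.12 None
-25 -1 0.12 [ 0.48   0.294 -0.994  2.368  1.329  0.69   1.139]
-10 1 0 [-0.79   0.614  0.751  2.303  3.961  0.254  1.865]
-10 1 0.12 None
-10 1 0.12 None
-10 -1 0 [ 0.571  0.727 -0.991  2.231  1.825  0.757  1.207]
-10 -1 0.12 None
-10 -1 0.12 None
4 1 0 [-0.375  0.504  0.349  2.299  3.766  0.245  2.446]
4 1 0.12 None
4 1 0.12 None
4 -1 0 [ 0.798  0.855 -1.178  2.238  1.874  0.741  1.551]
4 -1 0.12 None
4 -1 0.12 [ 0.8    0.224 -0.999  2.432  1.496  0.222  1.649]
15 1 0 [ 0.881  0.862 -1.175  2.22   1.834  0.594 -1.311]
15 1 0.12 None
15 1 0.12 None
15 -1 0 [ 0.881  0.862 -1.175  2.22   1.834  0.594  1.831]
15 -1 0.12 None
15 -1 0.12 None
25 1 0 [ 0.944  0.88  -1.175  2.184  1.693  0.484 -0.961]
25 1 0.12 None
25 1 0.12 None
25 -1 0 [ 0.944  0.88  -1.175  2.184  1.693  0.484  2.181]
25 -1 0.12 None
25 -1 0.12 None
```

```bash
python3 - <<'E'
from h import *
np.set_printoptions(precision=3,suppress=True)
d=np.deg2rad
for az in(-20,-5,4,15,25,40):
  for s in(1,-1):
    a=d(az);u=np.array([np.cos(a),np.sin(a)])
    R,e=ori(a,d(32),[*(s*u),0])
    for x,y,z in((.633,.012,.052),(.633,.17,.058),(.633,.17,.15),(.6,.17,.058)):
      c=np.array([x,y])-.051*u
      print(az,s,y,z,ik(tcp([*c,z],R),e))
E
```

```text
-20 1 0.012 0.052 [ 0.605  0.881 -1.183  2.195  1.769  1.063 -2.009]
-20 1 0.17 0.058 [-0.855  0.561  0.351  2.136  1.123  0.286 -1.997]
-20 1 0.17 0.15 [ 0.155  0.564 -0.953  2.035  1.325  0.946 -1.952]
-20 1 0.17 0.058 [-0.896  0.532  0.349  2.201  1.219  0.297 -2.128]
-20 -1 0.012 0.052 [ 0.223  0.58  -0.616  2.213  1.712  0.622  0.987]
-20 -1 0.17 0.058 [ 0.264  0.925 -1.184  2.074  1.659  1.229  0.999]
-20 -1 0.17 0.15 [ 0.286  0.694 -1.179  2.029  1.422  1.119  1.162]
-20 -1 0.17 0.058 [ 0.247  0.892 -1.184  2.139  1.647  1.225  0.93 ]
-5 1 0.012 0.052 [-0.749  0.608  0.747  2.311  4.014  0.317  1.924]
-5 1 0.17 0.058 [ 0.368  0.887 -1.183  2.149  1.754  1.046 -1.941]
-5 1 0.17 0.15 [-0.356  0.34  -0.172  2.139  1.116  0.4   -1.586]
-5 1 0.17 0.058 [ 0.352  0.851 -1.182  2.215  1.756  1.044 -2.017]
-5 -1 0.012 0.052 [ 0.725  0.859 -1.181  2.235  1.854  0.865  1.372]
-5 -1 0.17 0.058 [ 0.26   0.751 -0.994  2.153  1.715  0.869  1.151]
-5 -1 0.17 0.15 [ 0.397  0.636 -1.178  2.102  1.472  0.899  1.388]
-5 -1 0.17 0.058 [ 0.24   0.716 -0.993  2.22   1.728  0.868  1.073]
4 1 0.012 0.
[... 1393 characters left out ...]
81]
25 -1 0.17 0.058 [ 0.597  0.867 -1.178  2.178  1.803  0.645  1.788]
25 -1 0.17 0.15 [ 0.635  0.615 -1.182  2.13   1.372  0.498  2.094]
25 -1 0.17 0.058 [ 0.596  0.826 -1.175  2.249  1.856  0.636  1.686]
40 1 0.012 0.052 [ 0.922  0.809 -1.023  2.105  1.054  0.271 -0.084]
40 1 0.17 0.058 [ 0.69   0.895 -1.181  2.128  1.6    0.489 -0.841]
40 1 0.17 0.15 [ 0.174  0.378 -0.416  2.107 -0.546  0.226  1.025]
40 1 0.17 0.058 [ 0.697  0.851 -1.174  2.201  1.679  0.462 -0.957]
40 -1 0.012 0.052 None
40 -1 0.17 0.058 [ 0.579  0.756 -0.985  2.133  1.559  0.302  2.266]
40 -1 0.17 0.15 [-0.13   0.346 -0.048  2.124 -0.971  0.308 -1.731]
40 -1 0.17 0.058 [ 0.697  0.851 -1.174  2.201  1.679  0.462  2.184]
```

The cam lies flat in the tray: lobes at (290,240) and disc at (390,445) in the top crop. Now the bowl.

```bash
cat >> h.py <<'E'
B=np.array([.4205,.284]);SP=np.array([.633,.012])
def bowlpose(c,az,z,s=-1,back=.019,up=0.0):
    """tcp pose when bowl centre c, underside z; up: retreat along tool axis"""
    u=np.array([np.cos(az),np.sin(az)]);R,e=ori(az,np.deg2rad(32),[*(s*u),0])
    g=np.array([*(np.array(c)-.051*u),z+.044]);return list(g+(back-up)*R[:,2]),list(e)
E
python3 - <<'E'
from h import *
np.set_printoptions(precision=3,suppress=True)
a=np.deg2rad(-55)
print(ik(*bowlpose(B,a,0)),ik(*bowlpose(B,a,0,up=.09)))
R,e=ori(0,np.deg2rad(5),[0,1,0])
arm.reach([.47,0.,.30],list(e));print(arm.read_clock(),arm.read_joint_positions())
arm.grip(.032)
print(ik(*bowlpose(B,a,0)),ik(*bowlpose(B,a,0,up=.09)))
for n in("side","top"): cv2.imwrite(f"pics/{n}6.png",arm.snapshot(n))
E
```

```text
[-0.34   0.866 -0.996  1.989  1.138  1.416  0.222] [-0.327  0.851 -1.181  1.912  1.064  1.601  0.231]
12.9917 [ 0.867  0.109 -1.011  1.918  0.118  1.083  1.381]
[-0.531  0.72  -0.698  1.999  0.997  1.206  0.323] [-0.38   0.777 -1.071  1.914  1.009  1.515  0.276]
```

```bash
python3 - <<'E'
from h import *
np.set_printoptions(precision=3,suppress=True)
a=np.deg2rad(-55)
arm.reach(*bowlpose(B,a,0,up=.09));print(arm.read_clock(),arm.read_joint_positions())
for n in("side","top"): cv2.imwrite(f"pics/{n}7.png",arm.snapshot(n))
for n,b in(("side",(300,440,220,420)),("top",(200,340,140,300))):
    s=cv2.imread(f"pics/{n}7.png")[b[0]:b[1],b[2]:b[3]];cv2.imwrite(f"pics/{n[0]}7.png",cv2.resize(s,None,fx=4,fy=4,interpolation=2))
E
```

```text
14.95 [-0.378  0.776 -1.07   1.914  1.009  1.515  0.277]
```

View pics/s7.png

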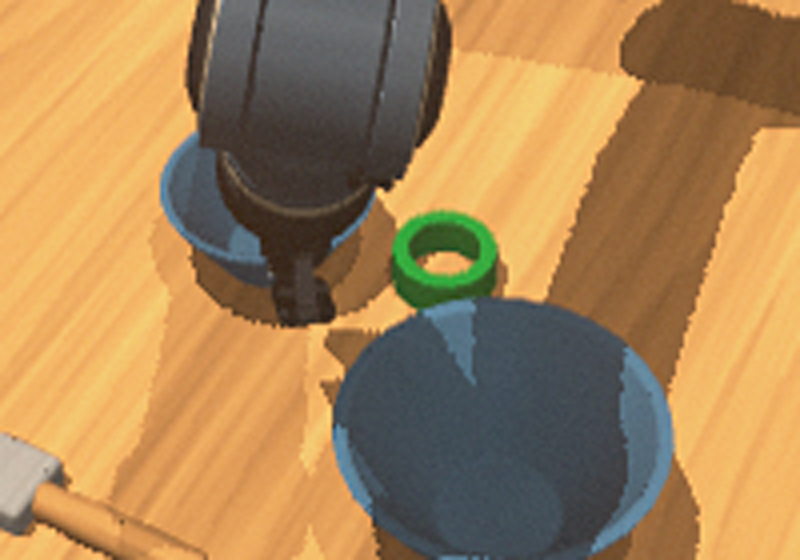

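View pics/t7.png

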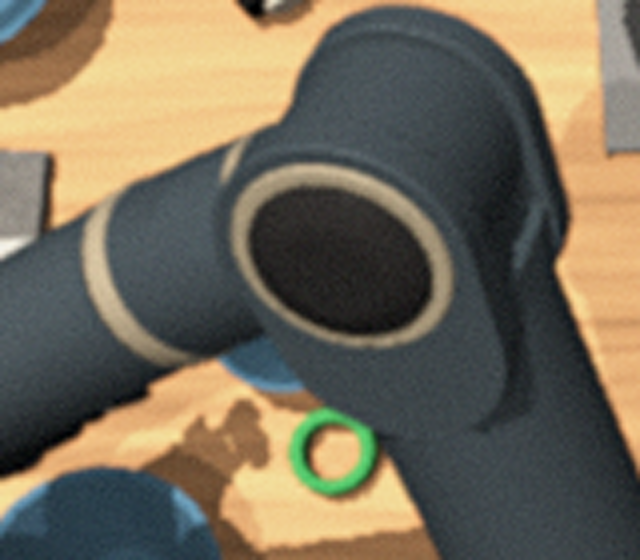

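```bash
python3 - <<'E'
from h import *
np.set_printoptions(precision=3,suppress=True)
a=np.deg2rad(-55)
for up in(.04,.015,0):
    arm.move_linear(*bowlpose(B,a,0,up=up),max_speed=.12);print(up,arm.read_clock(),arm.read_force())
for n in("side","top"): cv2.imwrite(f"pics/{n}8.png",arm.snapshot(n))
s=cv2.imread("pics/side8.png")[300:440,220:420];cv2.imwrite("pics/s8.png",cv2.resize(s,None,fx=4,fy=4,interpolation=2))
E
```

```text
0.04 15.6167 [0.402 0.067 1.183]
0.015 15.975 [-0.419  0.136  0.936]
0 16.25 [0.636 0.787 0.363]
```

View pics/s8.png

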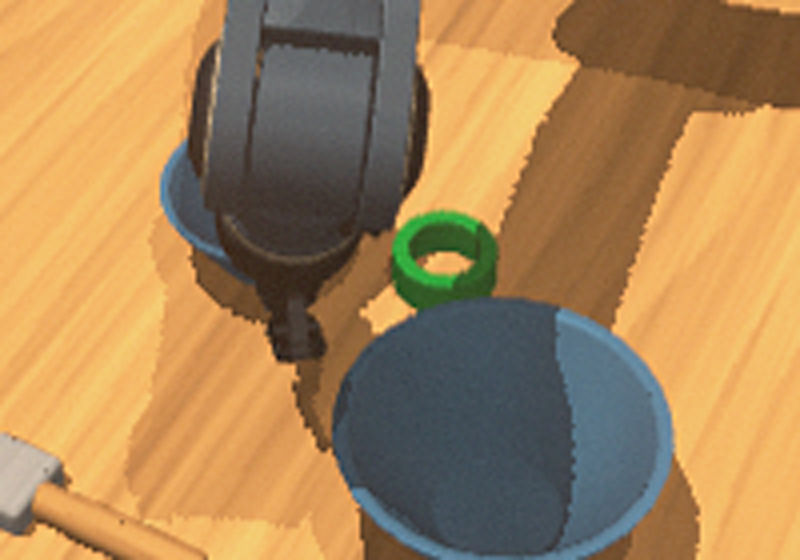

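```bash
python3 - <<'E'
from h import *
np.set_printoptions(precision=3,suppress=True)
p=arm.read_position();Rm=Ro.from_euler('xyz',arm.read_orientation()).as_matrix()
print(p,Rm[:,2],Rm[:,1])
f=lambda X:(proj("side",X)-[220,300])*4
print("tcp",f(p),"outer finger",f(p+.016*Rm[:,1]),f(p-.016*Rm[:,1]),"outer back",f(p+.03*Rm[:,1]),"body",f(p-.073*Rm[:,2]))
u=np.array([np.cos(-.96),np.sin(-.96)]);print("rim outer",f([*(B-.062*u),.055]),"foot",f([*(B-.028*u),0]),"rimright", f([B[0]-.062,B[1],.055]))
E
```

```text
[0.397 0.318 0.028] [ 0.304 -0.434 -0.848] [-0.487  0.695 -0.53 ]
tcp [277.325 265.224] outer finger [280.426 294.142] [274.255 236.599] outer back [283.166 319.689] body [283.264 235.743]
rim outer [280.809 258.077] foot [275.872 283.111] rimright [366.867 212.97 ]
```

```bash
python3 - <<'E'
from h import *
np.set_printoptions(precision=3,suppress=True)
a=np.deg2rad(-55)
arm.grip(0,60);print(arm.read_width(),arm.read_force(),arm.read_clock())
arm.move_linear(*bowlpose(B,a,.02),max_speed=.08);print(arm.read_width(),arm.read_force(),arm.read_wrist_torque())
for n in("side","top"): cv2.imwrite(f"pics/{n}9.png",arm.snapshot(n))
s=cv2.imread("pics/side9.png")[300:440,220:420];cv2.imwrite("pics/s9.png",cv2.resize(s,None,fx=4,fy=4,interpolation=2))
E
```

```text
0.00551843985835482 [0.847 1.168 5.317] 16.7
0.005652567188472322 [ 0.572 -0.286 -2.799] [0.814 0.544 0.041]
```

View pics/s9.png

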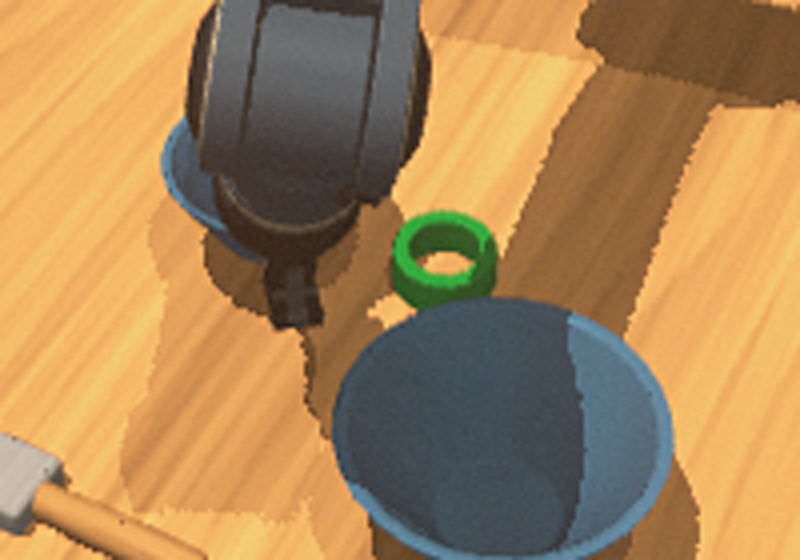

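```bash
python3 - <<'E'
from h import *
np.set_printoptions(precision=3,suppress=True)
print("headlamp",onz("top",207,193,.03))
a=np.deg2rad(-55)
arm.move_linear(*bowlpose(B,a,.10),max_speed=.2);print(arm.read_clock(),arm.read_joint_positions())
E1=np.array([.625,.18])
for k in(.34,.67,1):
    arm.move_linear(*bowlpose(B+k*(E1-B),a+k*(np.deg2rad(2)-a),.10),max_speed=.15);print(arm.read_clock(),arm.read_joint_positions(),arm.read_force())
for n in("side","top"): cv2.imwrite(f"pics/{n}10.png",arm.snapshot(n))
E
```

```text
headlamp [0.669 0.313 0.03 ]
17.75 [-0.271  0.717 -1.093  1.945  1.006  1.497  0.363]
18.4 [-0.069  0.672 -1.154  2.062  1.207  1.345  0.679] [-0.435  0.371 -2.959]
19.0667 [ 0.188  0.648 -1.212  2.138  1.399  1.131  1.029] [-0.741 -0.555 -3.203]
19.7583 [ 0.463  0.682 -1.253  2.135  1.531  0.882  1.466] [ 0.423  0.33  -2.239]
```

View pics/side10.png

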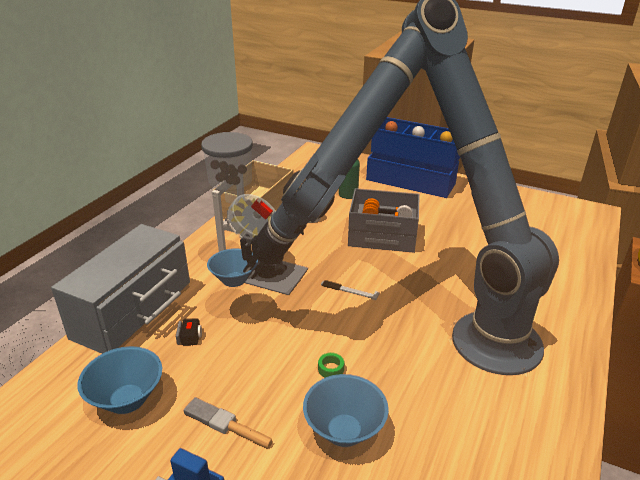

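```bash
python3 - <<'E'
from h import *
np.set_printoptions(precision=3,suppress=True)
a=np.deg2rad(2)
arm.move_linear(*bowlpose([.632,.165],a,.018),max_speed=.15);print(arm.read_clock(),arm.read_joint_positions(),arm.read_force())
arm.move_linear(*bowlpose([.633,.085],a,.018),max_speed=.12);print(arm.read_clock(),arm.read_joint_positions(),arm.read_force())
for n in("side","top"): cv2.imwrite(f"pics/{n}11.png",arm.snapshot(n))
s=cv2.imread("pics/side11.png")[170:320,190:340];cv2.imwrite("pics/s11.png",cv2.resize(s,None,fx=4,fy=4,interpolation=2))
s=cv2.imread("pics/top11.png")[130:280,220:370];cv2.imwrite("pics/t11.png",cv2.resize(s,None,fx=4,fy=4,interpolation=2))
E
```

```text
20.5667 [ 0.405  0.818 -1.132  2.176  1.775  0.888  1.299] [ 0.675  0.249 -2.767]
21.3833 [ 0.583  0.787 -1.123  2.221  1.819  0.781  1.382] [ 0.573  0.153 -2.223]
```

View pics/s11.png

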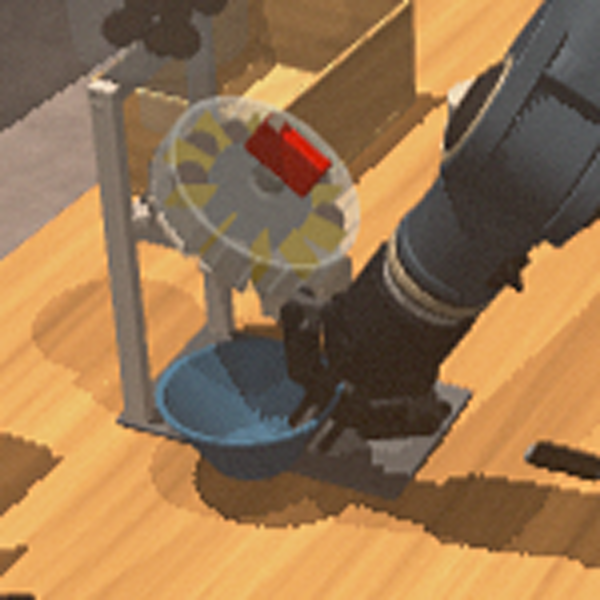

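View pics/t11.png

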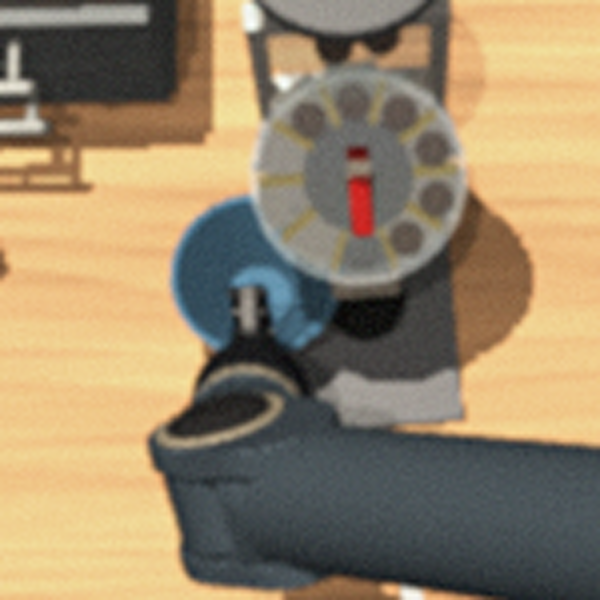

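```bash
python3 - <<'E'
from h import *
np.set_printoptions(precision=4,suppress=True)
def onY(u,v,y):
    o,d=ray("side",u,v);return o+d*(y-o[1])/d[1]
S=lambda x,y:(190+(x+.5)/4-.5,170+(y+.5)/4-.5)
print("bowl c",onz("side",*S(252,393),.073))
for p in((282,308),(300,300),(322,308),(295,370)): 
    for y in(.098,.085): print("knuckle",p,y,onY(*S(*p),y))
for p in((255,290),(262,305),(350,255),(350,290),(352,272)): print("spout",p,onY(*S(*p),.012))
T=lambda x,y:(220+(x+.5)/4-.5,130+(y+.5)/4-.5)
print("spout top", onz("top",*T(335,297),.092),onz("top",*T(402,292),.092))
print(arm.read_position())
print("drum front", onz("top",*T(358,285),.131))
E
```

```text
bowl c [0.6276 0.0923 0.073 ]
knuckle (282, 308) 0.098 [0.5967 0.098  0.1533]
knuckle (282, 308) 0.085 [0.6052 0.085  0.1428]
knuckle (300, 300) 0.098 [0.5832 0.098  0.1635]
knuckle (300, 300) 0.085 [0.5914 0.085  0.1531]
knuckle (322, 308) 0.098 [0.5674 0.098  0.1623]
knuckle (322, 308) 0.085 [0.5755 0.085  0.1519]
knuckle (295, 370) 0.098 [0.5898 0.098  0.1076]
knuckle (295, 370) 0.085 [0.5981 0.085  0.0965]
spout (255, 290) [0.6733 0.012  0.0921]
spout (262, 305) [0.6684 0.012  0.0812]
spout (350, 255) [0.597 0.012 0.143]
spout (350, 290) [0.5981 0.012  0.1149]
spout (352, 272) [0.596  0.012  0.1299]
spout top [0.6108 0.0306 0.092 ] [ 0.6136 -0.0157  0.092 ]
[0.5921 0.085  0.0463]
drum front [0.6062 0.0141 0.131 ]
```

```bash
python3 - <<'E'
from h import *
np.set_printoptions(precision=4,suppress=True)
T=lambda x,y:(220+(x+.5)/4-.5,130+(y+.5)/4-.5)
print("left extreme",onz("top",*T(172,272),.073))
im=cv2.imread("pics/top11.png");
a=np.deg2rad(2)
arm.move_linear(*bowlpose([.616,.08],a,.016),max_speed=.12)
arm.move_linear(*bowlpose([.616,.009],a,.014),max_speed=.1);print(arm.read_clock(),arm.read_joint_positions(),arm.read_force())
for n in("side","top"): cv2.imwrite(f"pics/{n}12.png",arm.snapshot(n))
s=cv2.imread("pics/side12.png")[170:320,190:340];cv2.imwrite("pics/s12.png",cv2.resize(s,None,fx=4,fy=4,interpolation=2))
s=cv2.imread("pics/top12.png")[130:280,220:370];cv2.imwrite("pics/t12.png",cv2.resize(s,None,fx=4,fy=4,interpolation=2))
E
```

```text
left extreme [0.6375 0.1455 0.073 ]
22.6417 [ 0.7573  0.761  -1.1094  2.2752  1.884   0.677   1.4424] [-0.4979  0.0827 -3.4207]
```

View pics/s12.png

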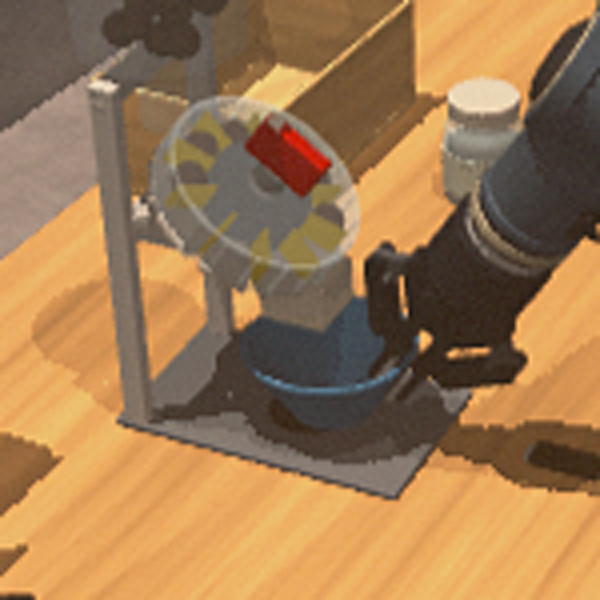

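View pics/t12.png

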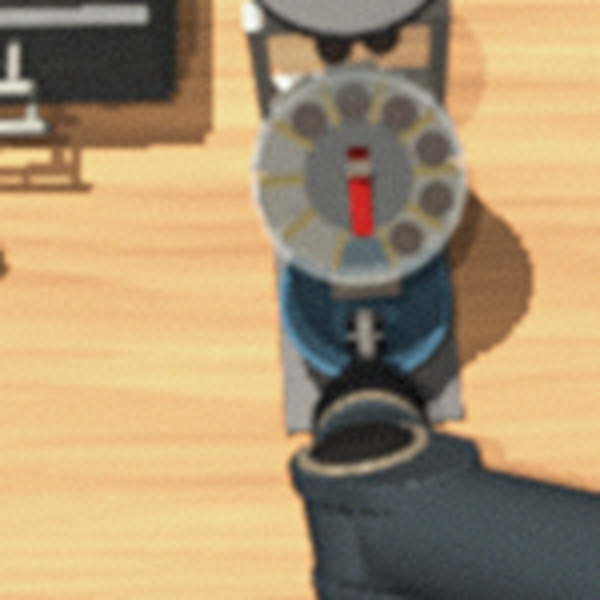

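```bash
python3 - <<'E'
from h import *
np.set_printoptions(precision=4,suppress=True)
T=lambda x,y:(220+(x+.5)/4-.5,130+(y+.5)/4-.5)
print("sides",onz("top",*T(281,298),.069),onz("top",*T(454,290),.069))
a=np.deg2rad(2)
arm.move_linear(*bowlpose([.619,.012],a,.007),max_speed=.05);print(arm.read_clock(),arm.read_force())
arm.grip(.018);print(arm.read_width(),arm.read_force())
arm.wait(.1)
for n in("side","top"): cv2.imwrite(f"pics/{n}13.png",arm.snapshot(n))
s=cv2.imread("pics/side13.png")[170:320,190:340];cv2.imwrite("pics/s13.png",cv2.resize(s,None,fx=4,fy=4,interpolation=2))
E
```

```text
sides [0.6182 0.0692 0.069 ] [ 0.622  -0.0525  0.069 ]
23.0583 [-2.2012 -0.9874  3.7508]
0.018111718906090545 [ 0.3191  0.0683 -0.5073]
```

View pics/s13.png

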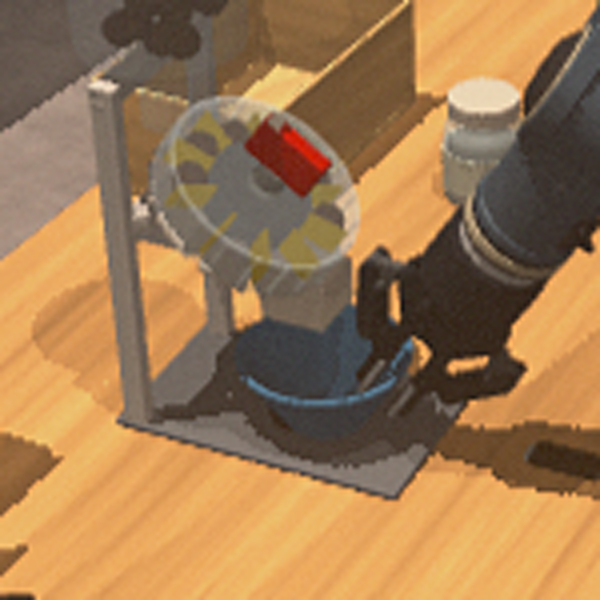

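```bash
python3 - <<'E'
from h import *
np.set_printoptions(precision=4,suppress=True)
a=np.deg2rad(2)
for up in(.03,.055,.07,.085):
    try: arm.move_linear(*bowlpose([.619,.012],a,.007,up=up),max_speed=.12)
    except Exception as ex: print(up,repr(ex));break
print(arm.read_clock(),arm.read_joint_positions(),arm.read_force(),arm.read_position())
for n in("side","top"): cv2.imwrite(f"pics/{n}14.png",arm.snapshot(n))
s=cv2.imread("pics/side14.png")[170:320,190:340];cv2.imwrite("pics/s14.png",cv2.resize(s,None,fx=4,fy=4,interpolation=2))
s=cv2.imread("pics/top14.png")[130:280,220:370];cv2.imwrite("pics/t14.png",cv2.resize(s,None,fx=4,fy=4,interpolation=2))
E
```

```text
24.8417 [ 0.8729  0.5563 -1.2151  2.3279  1.6537  0.566   1.5669] [ 0.3095 -0.5055  1.0094] [0.5334 0.0087 0.1068]
```

View pics/s14.png

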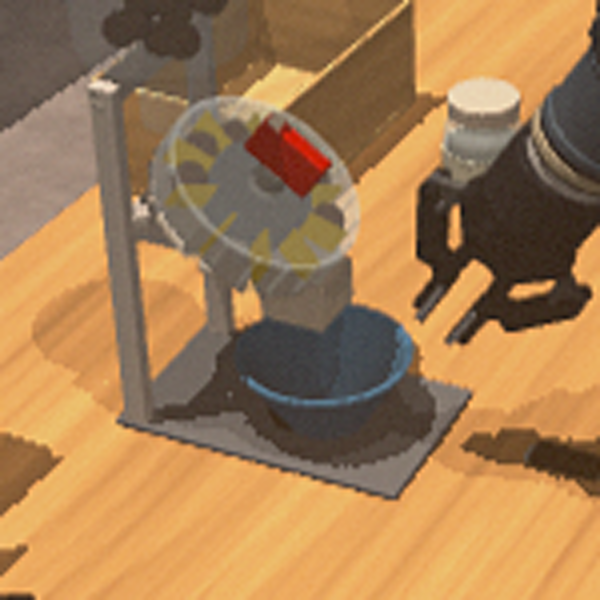

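View pics/t14.png

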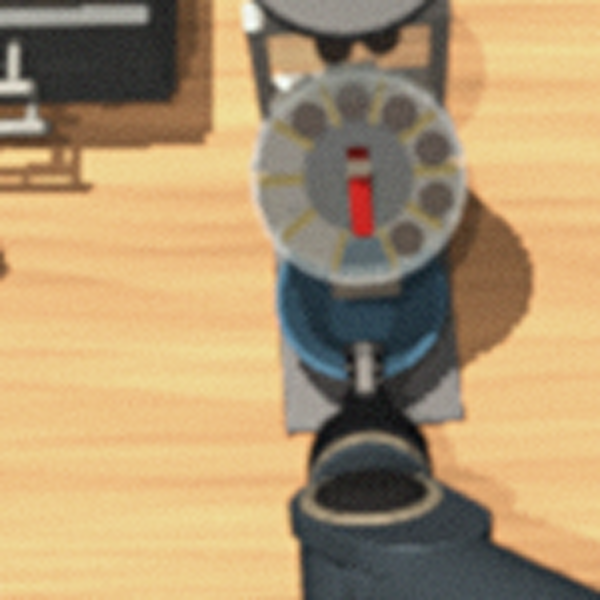

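```bash
python3 - <<'E'
from h import *
from scipy.optimize import least_squares
np.set_printoptions(precision=4,suppress=True)
out=[]
for n,ox,oy,pts in(("side",190,170,[(413,350),(400,375),(375,392),(345,403),(310,405),(275,396),(248,380)]),("top",220,130,[(278,300),(290,335),(312,363),(330,373),(400,370),(425,350),(445,315)])):
    P=np.array([onz(n,ox+(x+.5)/4-.5,oy+(y+.5)/4-.5,.061)[:2] for x,y in pts])
    r=least_squares(lambda q:np.hypot(*(P-q).T)-.062,[.62,.01]);print(n,r.x,r.fun)
# red knob masks
for n in("side","top"):
    im=cv2.imread(f"pics/{n}14.png");h=cv2.cvtColor(im,cv2.COLOR_BGR2HSV)
    m=(cv2.inRange(h,(0,180,60),(6,255,255))|cv2.inRange(h,(174,180,60),(180,255,255)))
    x0,y0,x1,y1=(235,185,290,230) if n=="side" else(290,155,330,200)
    mm=np.zeros_like(m);mm[y0:y1,x0:x1]=m[y0:y1,x0:x1];print(n,cv2.boundingRect(mm),mm.sum()//255)
    s=im[y0:y1,x0:x1];cv2.imwrite(f"pics/k_{n}.png",cv2.resize(s,None,fx=12,fy=12,interpolation=2))
E
```

```text
side [0.6196 0.014 ] [-0.0011 -0.0012 -0.0006  0.0017  0.0016 -0.0012 -0.002 ]
top [0.6238 0.0116] [-0.0016 -0.0019  0.0008  0.0013  0.0006 -0.0012 -0.0018]
side (252, 200, 21, 19) 204
top (308, 168, 5, 21) 63
```

View pics/k_side.png

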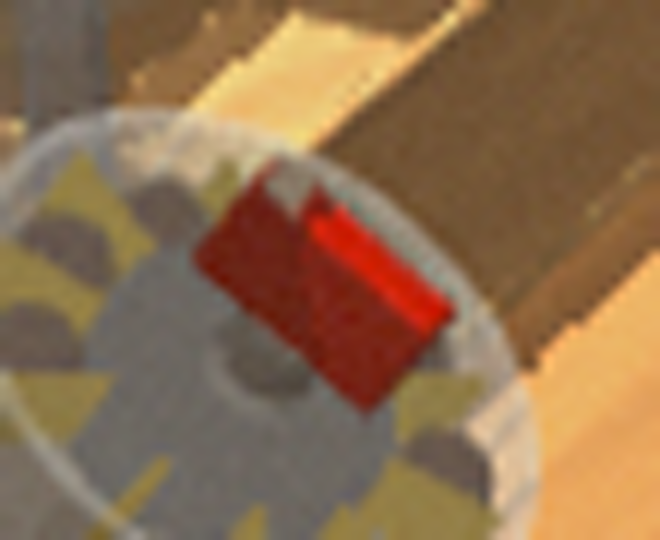

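View pics/k_top.png

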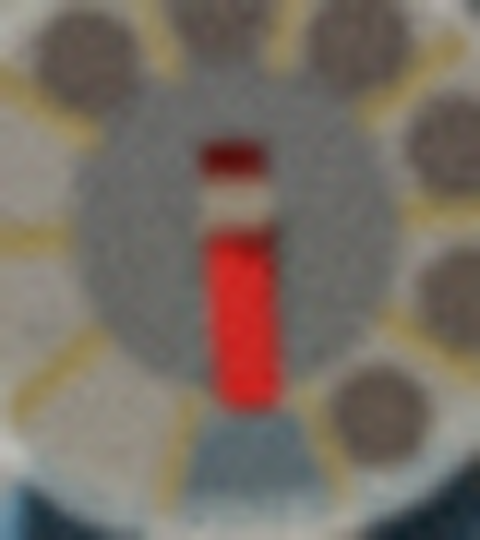

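```bash
python3 - <<'E'
from h import *
np.set_printoptions(precision=4,suppress=True)
S=lambda x,y:(235+(x+.5)/12-.5,185+(y+.5)/12-.5)
T=lambda x,y:(290+(x+.5)/12-.5,155+(y+.5)/12-.5)
F,e1=tri(S(428,335),T(218,408));Bk,e2=tri(S(262,177),T(203,178));FR,e3=tri(S(455,310),T(284,406))
print(F,e1,Bk,e2,FR,e3,np.linalg.norm(F-Bk))
FL_top=(F+FR)/2
Bm=Bk+(FR-F)/2
D=.06
zax=np.array([-np.sin(np.deg2rad(35))*np.cos(D),-np.sin(np.deg2rad(35))*np.sin(D),np.cos(np.deg2rad(35))])
print("dir",(Bk-F)/np.linalg.norm(Bk-F)); c=(FL_top+Bm)/2-.016*zax;print("centre",c)
# predicted corners for candidates
x=np.array([np.cos(np.deg2rad(35))*np.cos(D),np.cos(np.deg2rad(35))*np.sin(D),np.sin(np.deg2rad(35))]);y=np.cross(zax,x)
for cc in (c,np.array([.6515,.0125,.194])):
  for a,b in((-1,1),(1,1),(-1,-1),(1,-1)):
    X=cc+.026*a*x+.007*b*y+.016*zax
    ps=proj("side",X);pt=proj("top",X);print(a,b,(ps-[235,185])*12,(pt-[290,155])*12)
E
```

```text
[0.6137 0.016  0.205 ] 0.0014760701581902186 [0.6527 0.0178 0.2349] 0.002447524066029233 [0.6147 0.0022 0.2035] 0.0008808228732968521 0.049259536941709654
dir [0.7927 0.0366 0.6085]
centre [0.6429 0.0105 0.2061]
-1 1 [426.6969 332.1226] [215.2361 414.2431]
1 1 [242.8762 171.715 ] [197.302  171.3789]
-1 -1 [455.8492 301.5688] [281.4626 409.3427]
1 -1 [273.4589 142.2713] [264.6164 166.4436]
-1 1 [389.6084 375.1775] [206.6162 395.4119]
1 1 [206.7456 215.792 ] [188.7501 155.0533]
-1 -1 [418.8678 344.4807] [272.0902 390.5707]
1 -1 [237.4205 186.1912] [255.2873 150.1781]
```

```bash
cat >> h.py <<'E'
K=np.array([.6435,.0098,.206]);D=.058
def knob(up,s,ang=0.,back=.016):
    R,e=ori(D,np.deg2rad(35),[-s*np.sin(D),s*np.cos(D),0])
    R=R@Ro.from_euler('z',ang).as_matrix()
    return list(K+(back-up)*R[:,2]),list(Ro.from_matrix(R).as_euler('xyz'))
E
python3 - <<'E'
from h import *
np.set_printoptions(precision=4,suppress=True)
R,e=ori(0,np.deg2rad(20),[0,-1,0])
for s in(1,-1):
    for up in(0,.05,.1): print(s,up,ik(*knob(up,s)),ik(*knob(up,s,.94)),ik(*knob(up,s,1.885)))
for s in(1,-1):
    R,e=ori(0,np.deg2rad(30),[0,s,0]);print(ik([.52,.0,.25],e))
E
```

```text
1 0 [ 0.8442  0.5538 -1.2095  2.0438  1.3041  0.5777  0.4395] [ 0.8394  0.5478 -1.2003  2.044   1.2981  0.5703 -0.4975] [-0.5339  0.2854  0.5325  2.1127 -0.7096  0.215   0.3327]
1 0.05 [ 0.9368  0.4237 -1.257   2.0607  1.0742  0.5277  0.6155] [ 0.9239  0.4098 -1.2338  2.0611  1.0533  0.5124 -0.3095] [-0.3972  0.1594  0.3434  2.123  -0.1711  0.2605 -0.1793]
1 0.1 [ 0.9289  0.1915 -1.1145  2.07    0.5368  0.4184  1.074 ] [ 1.0952  0.3006 -1.3601  2.0658  0.795   0.504  -0.0847] [-0.6     0.0465  0.5325  2.1377 -0.0393  0.3532 -0.299 ]
-1 0 [-0.5339  0.2854  0.5325  2.1127 -0.7096  0.215  -0.9239] [ 0.8304  0.5372 -1.1836  2.0443  1.2873  0.5574  2.6496] [ 0.8252  0.5313 -1.174   2.0445  1.2811  0.5501  1.7079]
-1 0.05 [-0.9088  0.2195  0.9527  2.1443 -0.6866  0.3149 -0.9383] [-1.0471  0.2814  1.1489  2.1484 -0.8988  0.3761 -1.68  ] [ 0.932   0.4184 -1.2482  2.0609  1.0663  0.5219  1.8777]
-1 0.1 [-1.2423  0.0664  1.2353  2.1569 -0.2299  0.3593 -1.35  ] [-1.2423  0.0664  1.2353  2.1569 -0.2299  0.3593 -2.29  ] [ 1.1018  0.3086 -1.3725  2.0657  0.8105  0.5111  2.099 ]
[ 0.9374  0.0407 -1.0436  2.1832  0.204   0.4233  1.3101]
[ 0.3237  0.0002 -0.4322  2.2057  0.134   0.418  -1.7874]
```

The bowl stands upright about 11 mm in front of the mark centre (rim fit (0.622, 0.013), mark (0.633, 0.012)), well inside 25 mm. The knob bar's white end points to the back, at (240,205) in the top crop. Now I approach it.

```bash
python3 - <<'E'
from h import *
np.set_printoptions(precision=4,suppress=True)
R,e=ori(0,np.deg2rad(30),[0,1,0])
arm.reach([.50,.0,.26],list(e));print(arm.read_clock(),arm.read_joint_positions())
arm.grip(.045)
arm.reach(*knob(.09,1));print(arm.read_clock(),arm.read_joint_positions())
for n in("side","top"): cv2.imwrite(f"pics/{n}15.png",arm.snapshot(n))
s=cv2.imread("pics/side15.png")[130:280,190:340];cv2.imwrite("pics/s15.png",cv2.resize(s,None,fx=4,fy=4,interpolation=2))
s=cv2.imread("pics/top15.png")[110:260,240:390];cv2.imwrite("pics/t15.png",cv2.resize(s,None,fx=4,fy=4,interpolation=2))
E
```

```text
26.4833 [ 1.2349 -0.0614 -1.2556  2.2001 -0.0965  0.4395  1.6119]
27.6833 [ 0.9988  0.2731 -1.2382  2.0678  0.7481  0.4605  0.8901]
```

View pics/s15.png

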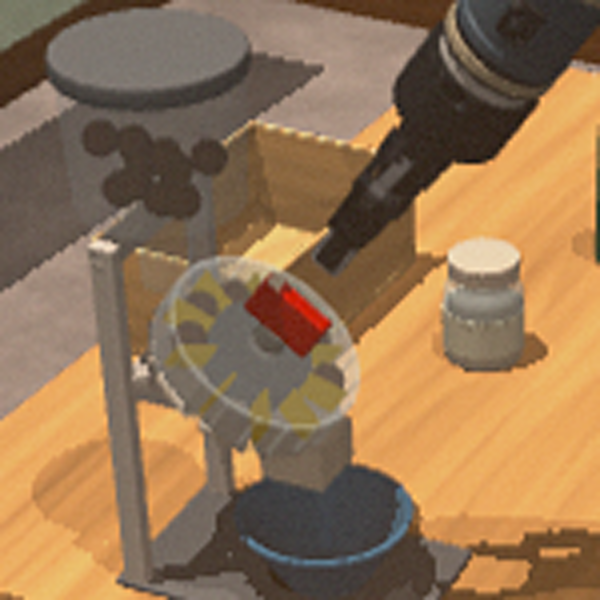

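View pics/t15.png

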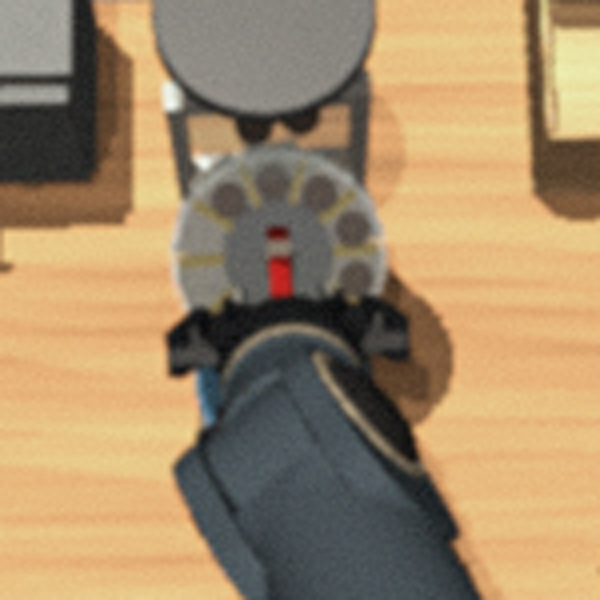

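The jaws sit evenly either side of the bar (top crop: fingers (190,345) and (390,335), bar at x≈280), and the hopper is clear. I'll descend along the axis.

```bash
python3 - <<'E'
from h import *
np.set_printoptions(precision=4,suppress=True)
for up in(.03,.01,0):
    arm.move_linear(*knob(up,1),max_speed=.08);print(up,arm.read_clock(),arm.read_force())
print(arm.read_joint_positions())
for n in("side","top"): cv2.imwrite(f"pics/{n}16.png",arm.snapshot(n))
s=cv2.imread("pics/side16.png")[130:280,190:340];cv2.imwrite("pics/s16.png",cv2.resize(s,None,fx=4,fy=4,interpolation=2))
E
```

```text
0.03 28.6833 [-0.058  -0.3007  0.2737]
0.01 29.0833 [0.0282 1.0751 0.189 ]
0 29.3583 [ 0.2872  0.4964 -0.0591]
[ 0.6535  0.405  -0.9079  2.0515  1.0961  0.3905  0.5688]
```

View pics/s16.png

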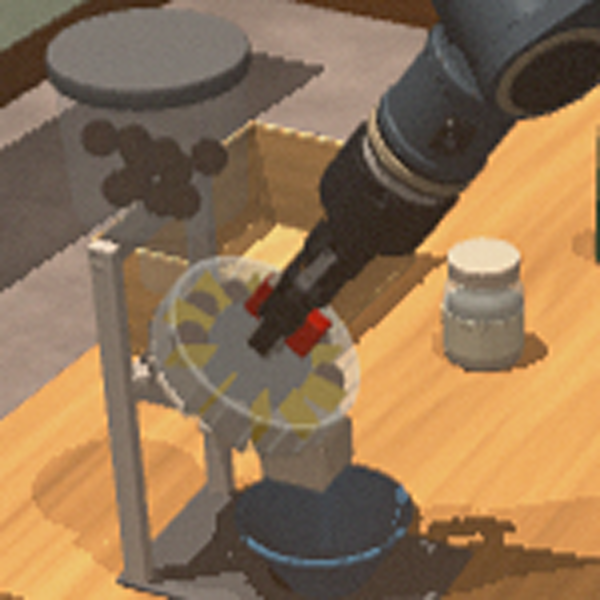

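Well centred on the bar. Grip and turn one click first.

```bash
python3 - <<'E'
from h import *
np.set_printoptions(precision=4,suppress=True)
arm.grip(0,40);print(arm.read_width(),arm.read_force(),arm.read_wrist_torque(),arm.read_clock())
q=list(arm.read_joint_positions());q0=q[6];open("q0","w").write(repr(q))
for f in(.33,.67,1.0):
    q[6]=q0-f*.6283;arm.move_joints(q);print(arm.read_clock(),arm.read_force(),arm.read_wrist_torque())
arm.wait(.3);print(arm.read_joint_positions())
for n in("side","top"): cv2.imwrite(f"pics/{n}17.png",arm.snapshot(n))
s=cv2.imread("pics/side17.png")[130:280,190:340];cv2.imwrite("pics/s17.png",cv2.resize(s,None,fx=4,fy=4,interpolation=2))
s=cv2.imread("pics/top17.png")[110:260,240:390];cv2.imwrite("pics/t17.png",cv2.resize(s,None,fx=4,fy=4,interpolation=2))
E
```

```text
0.01910622142423582 [-5.0844 -0.9819  5.2388] [-0.143   0.8298 -0.1359] 29.825
30.1417 [-3.1054 -0.4178  3.6439] [-0.099   0.7394 -0.1301]
30.4583 [-4.0595 -1.1038  2.7879] [-0.0988  0.773  -0.1713]
30.775 [-3.796  -1.3951  3.7183] [-0.2392  0.8327 -0.1582]
[ 0.6535  0.4042 -0.9076  2.0515  1.0969  0.3912 -0.0588]
```

View pics/s17.png

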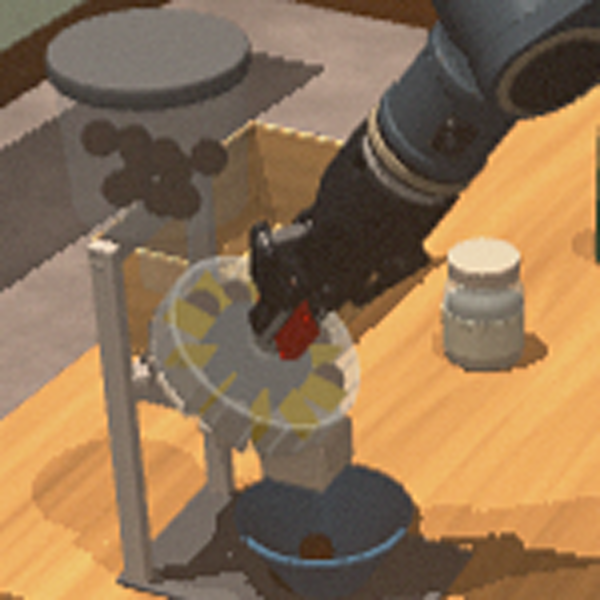

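View pics/t17.png

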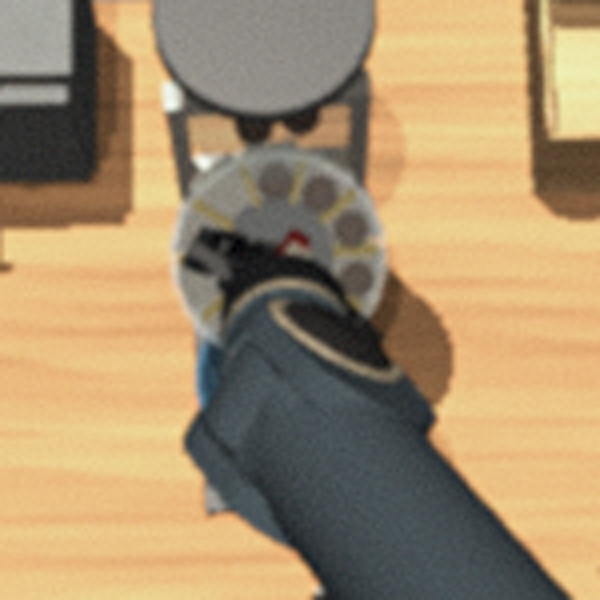

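Nut 1 is in the bowl (side crop (317,545)), and the other nuts sit one pocket further on, with (277,180) empty to its left. The grip width of 19 mm is wider than the 14 mm bar, so I check after each click.

```bash
python3 - <<'E'
from h import *
np.set_printoptions(precision=4,suppress=True)
q=eval(open("q0").read().replace("np.float64",""));q0=q[6]
for f in(1.33,1.67,2.0):
    q[6]=q0-f*.6283;arm.move_joints(q);print(arm.read_clock(),arm.read_force(),arm.read_wrist_torque())
arm.wait(.3);print(arm.read_joint_positions(),arm.read_width())
for n in("side","top"): cv2.imwrite(f"pics/{n}18.png",arm.snapshot(n))
s=cv2.imread("pics/side18.png")[130:280,190:340];cv2.imwrite("pics/s18.png",cv2.resize(s,None,fx=4,fy=4,interpolation=2))
s=cv2.imread("pics/top18.png")[110:260,240:390];cv2.imwrite("pics/t18.png",cv2.resize(s,None,fx=4,fy=4,interpolation=2))
E
```

```text
31.4917 [-5.3434 -3.2745  5.1372] [-0.2534  0.9229 -0.3251]
31.8083 [-5.2045 -0.8283  3.4793] [-0.237   0.9146 -0.332 ]
32.125 [-5.2613 -2.271   4.6099] [-0.312   0.9729 -0.2398]
[ 0.6536  0.4041 -0.9076  2.0516  1.0966  0.3915 -0.6882] 0.018816831963002833
```

View pics/s18.png

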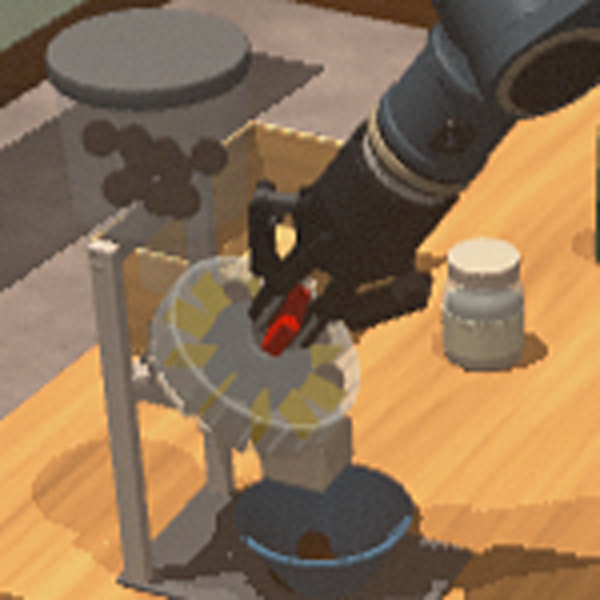

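View pics/t18.png

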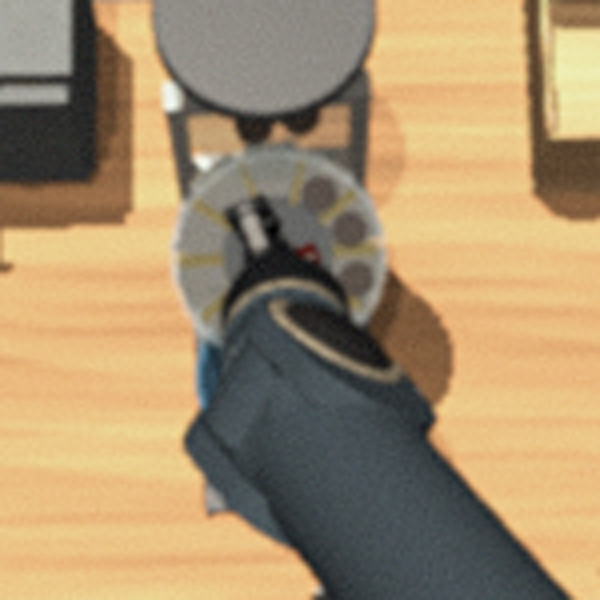

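The wheel has advanced a second pocket (nuts now at (320,190), (352,228), (355,275)). In the bowl only one nut shows clearly, at (315,543), with the rim and spout hiding much of it. Third click.

```bash
python3 - <<'E'
from h import *
np.set_printoptions(precision=4,suppress=True)
q=eval(open("q0").read().replace("np.float64",""));q0=q[6]
for f in(2.33,2.67,3.0):
    q[6]=q0-f*.6283;arm.move_joints(q);print(arm.read_clock(),arm.read_force(),arm.read_wrist_torque())
arm.wait(.3);print(arm.read_joint_positions(),arm.read_width())
for n in("side","top"): cv2.imwrite(f"pics/{n}19.png",arm.snapshot(n))
s=cv2.imread("pics/side19.png")[130:280,190:340];cv2.imwrite("pics/s19.png",cv2.resize(s,None,fx=4,fy=4,interpolation=2))
s=cv2.imread("pics/top19.png")[110:260,240:390];cv2.imwrite("pics/t19.png",cv2.resize(s,None,fx=4,fy=4,interpolation=2))
E
```

```text
32.8417 [-4.5717 -1.8679  5.7272] [-0.3452  0.9316 -0.2601]
33.1583 [-5.6778 -1.0381  4.6662] [-0.2741  0.9495 -0.3504]
33.475 [-5.5214 -2.0672  4.8054] [-0.3228  1.0338 -0.2797]
[ 0.6536  0.4041 -0.9076  2.0519  1.0966  0.3915 -1.3165] 0.018817933697290942
```

View pics/s19.png

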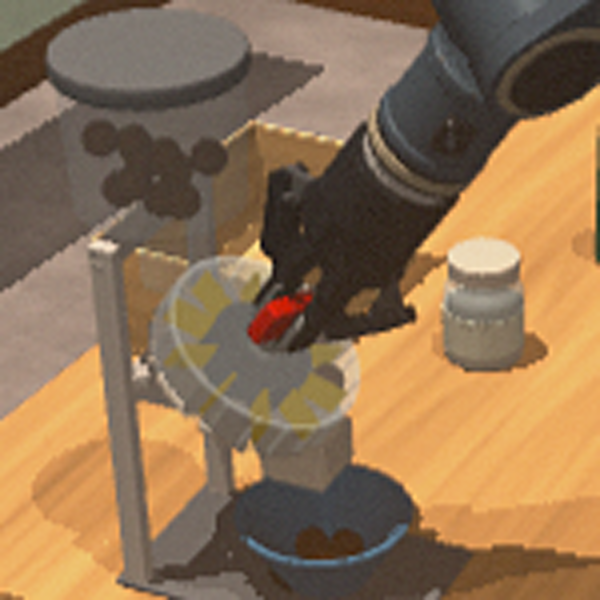

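View pics/t19.png

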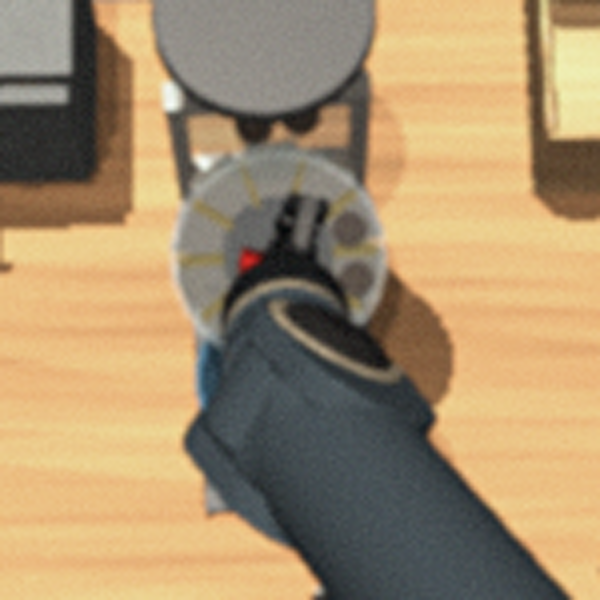

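```bash
python3 - <<'E'
from h import *
np.set_printoptions(precision=4,suppress=True)
arm.grip(.030);print(arm.read_width(),arm.read_force(),arm.read_clock())
p=np.array(arm.read_position());Rm=Ro.from_euler('xyz',arm.read_orientation()).as_matrix()
arm.move_linear(list(p-.08*Rm[:,2]),None,max_speed=.1);print(arm.read_clock(),arm.read_force())
arm.move_linear([.45,-.1,.33],None,max_speed=.2)
print(arm.read_clock(),arm.read_joint_positions())
for n in("side","top"): cv2.imwrite(f"pics/{n}20.png",arm.snapshot(n))
s=cv2.imread("pics/side20.png")[170:300,210:330];cv2.imwrite("pics/s20.png",cv2.resize(s,None,fx=4.5,fy=4.5,interpolation=2))
s=cv2.imread("pics/top20.png")[110:260,240:390];cv2.imwrite("pics/t20.png",cv2.resize(s,None,fx=4,fy=4,interpolation=2))
E
```

```text
0.029915227554023583 [-0.5937  0.4583 -0.8352] 34.1417
35.0917 [ 0.2217 -0.2495  0.0762]
38.8583 [ 1.2686 -0.2838 -0.7909  2.2063 -0.7749  0.716   0.6781]
```

View pics/s20.png

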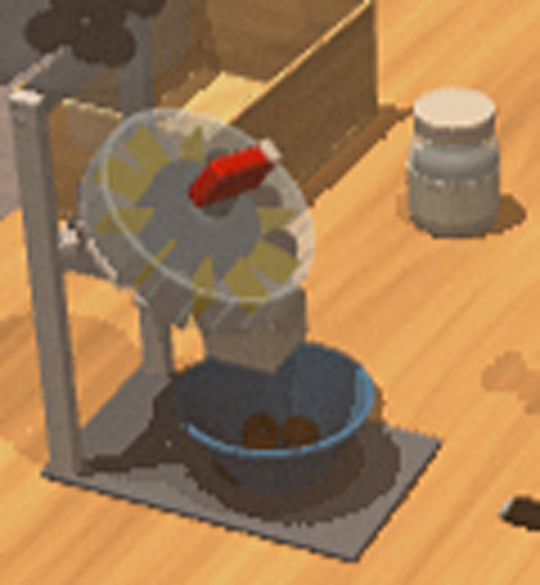

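View pics/t20.png

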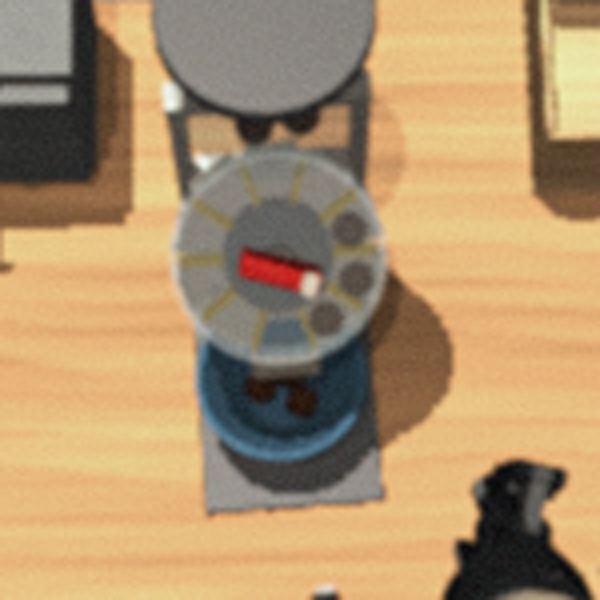

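View pics/side20.png

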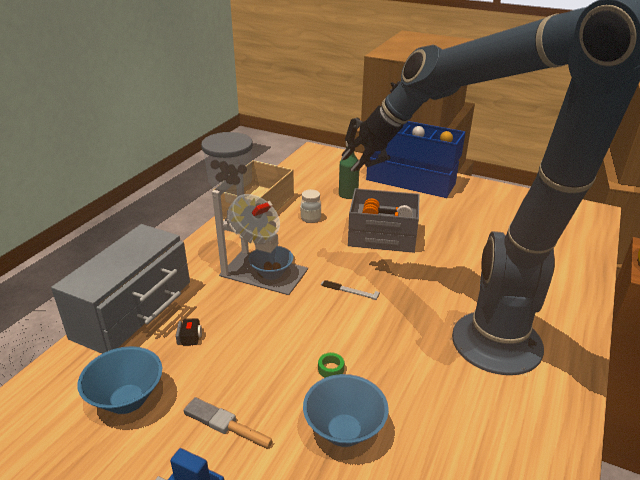

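```bash
python3 - <<'E'
from h import *
from scipy.optimize import least_squares
np.set_printoptions(precision=4,suppress=True)
im=cv2.imread("pics/top20.png")[190:230,285:335];im2=cv2.convertScaleAbs(cv2.resize(im,None,fx=12,fy=12,interpolation=2),alpha=2.2)
s=cv2.imread("pics/side20.png")[245:290,240:300];s2=cv2.convertScaleAbs(cv2.resize(s,None,fx=12,fy=12,interpolation=2),alpha=2.2)
cv2.imwrite("pics/z_t.png",im2);cv2.imwrite("pics/z_s.png",s2)
pts=[(198,385),(207,420),(228,445),(258,458),(290,460),(320,452),(350,430),(365,400)]
P=np.array([onz("top",240+(x+.5)/4-.5,110+(y+.5)/4-.5,.061)[:2] for x,y in pts])
r=least_squares(lambda q:np.hypot(*(P-q).T)-.062,[.62,.01]);print(r.x,r.fun)
E
```

```text
[0.6211 0.0121] [-0.002  -0.      0.0012  0.0003 -0.0003 -0.0004 -0.0001 -0.0011]
```

View pics/z_t.png

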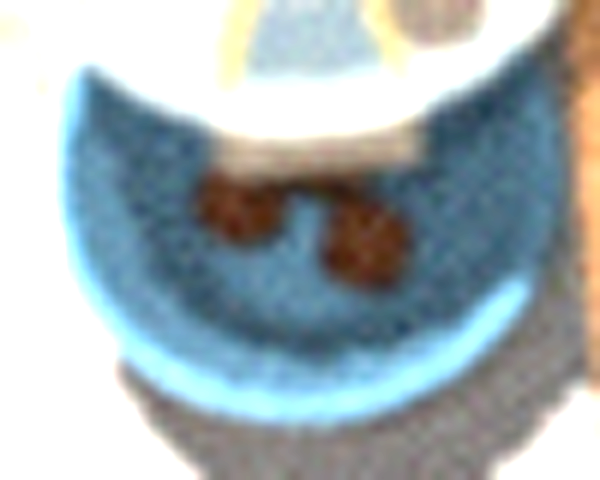

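View pics/z_s.png

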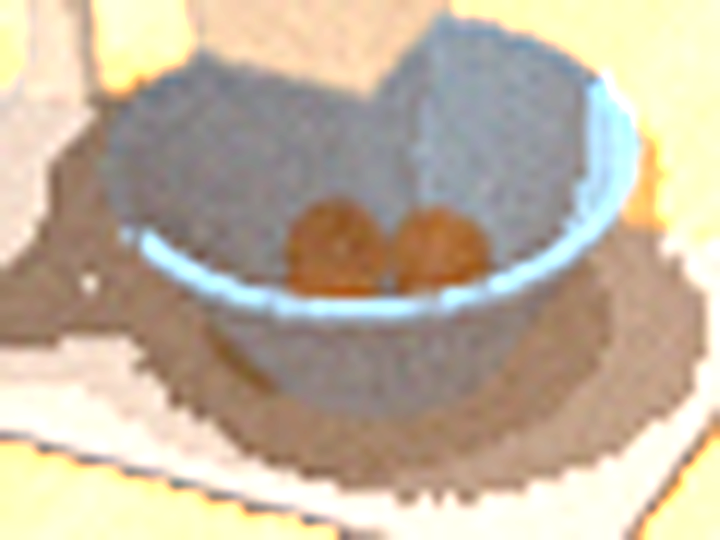

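```bash
python3 - <<'E'
from h import *
np.set_printoptions(precision=4,suppress=True)
T=lambda x,y:(285+(x+.5)/12-.5,190+(y+.5)/12-.5)
for p in((240,205),(365,245),(320,180)):
    X=onz("top",*T(*p),.026);print(p,X,"side crop",(proj("side",X)-[240,245])*12)
for p in((335,245),(440,255)):
    X=onz("side",240+p[0]/12,245+p[1]/12,.026);print(p,X,(proj("top",X)-[285,190])*12)
# front rim line in side view
E
```

```text
(240, 205) [0.6239 0.0291 0.026 ] side crop [322.7039 296.9987]
(365, 245) [ 0.6132 -0.001   0.026 ] side crop [428.6133 239.8476]
(320, 180) [0.6299 0.0097 0.026 ] side crop [343.0259 245.0254]
(335, 245) [0.6315 0.0105 0.026 ] [311.0048 168.0228]
(440, 255) [0.608 0.003 0.026] [343.4362 260.6892]
```

```bash
python3 - <<'E'
from h import *
print(arm.read_clock(),arm.read_force(),arm.read_position());print(arm.job_done())
E
```

```text
38.9583 [ 0.43405832 -0.00959432  0.40861056] [ 0.45002808 -0.09997691  0.32999046]
the job is handed in; nothing more can be done
None
```

The job is done and handed in at 39 s of the 67 s allowed; no verdict was reported.

**What I did:**
- I pinched the cam by its stem, drew it out to the front and laid it in the top grey tray.
- I picked up the 124 mm bowl by its wall, slid it in level from the side and set it under the spout.
- I turned the red knob three single clicks clockwise, released it and backed the arm away.

**What the last checks showed:**
- **Cam:** it lies flat in the middle of the top tray.
- **Bowl:** it stands upright about 12 mm in front of the mark's centre, inside the 25 mm limit. I left that gap on purpose because the gripper had little room in front of the drum.
- **Wheel:** the knob bar has turned about 108 degrees (three clicks), and three nuts are still in the drum.
- **Nuts in the bowl:** neither view shows all three at once. Two are plain in each view, and combining the views puts them at three different spots: one hidden by the rim from the side, one mostly hidden by the spout from the top.
- **Bystanders:** none looked moved in the final pictures, though I did not measure them.

**Two readings disagreed along the way:**
- The grip on the knob read 19 mm where the bar is 14 mm wide. I did not find out why; the fingertips may have closed on the hub under the bar. I checked the nuts after each click and saw no slip.
- While I was carrying the bowl, one side-view estimate of its position was off by about 7 mm. The top view and the final rim fits did not bear it out.

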